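# Catch brake pads from a gated chute

## Task

Pick up the orange tray by its black handle and hold it up under the lip of the steel chute, pushing its rim up against the red feet of the yoke so that the yellow gate lifts to its stop and all three brake pads slide down into the held tray; the feet hang at a height that differs each time, so feel for them and for the stop, pushing slowly and gently, never hard against the stop. Then set the tray with the three pads down squarely in the middle of the mat with the yellow and black border and let go. Drop no pad on the table and leave the brake disc, the spray can and the wrench alone.

Things in the scene. Friction and masses are not known exactly. Their poses are not given: they have to be found in the camera images.
- chute: white machine with an open steel chute, fixed to the table. Origin: on the table below the middle of the chute's lip. The chute comes down at 38 degrees along its own -y; trough 44 mm wide inside, 52 outside, side walls 26 mm high, floor 4 mm thick. A post stands under it 115 to 145 mm behind the lip (+y); the machine's body (240 mm wide, 400 high) starts 200 mm behind the lip.
- lip (a point): middle of the chute's lip (the lower edge of its floor), 195 mm above the table; axes as the chute's, -y points downstream, away from the machine
- gateway (a point): fixed point at lip height where the yellow gate plate hangs, 14 mm in front of the lip. The gate (52 mm wide) slides straight up 26 mm to a hard stop and must rise about 22 mm for the pads to pass; with its red yoke it weighs about 1.7 N and falls shut by itself. Gate and yoke reach up to 32 mm above the lip when shut and rise together.
- feet (a point): fixed point 42 mm below the lip, 30 mm in front of it, midway between the yoke's two red feet. Each foot is flat, covering 45 to 67 mm to either side (x) and 12 to 48 mm in front of the lip (-y). Gate shut, the undersides of both feet hang level, 0 to 30 mm below this point: the yoke is clamped at a different height each time, not measured; feel for it (or see it).
- tray: orange open tray, 120 mm (x) by 150 mm (y) by 75 mm high, walls and floor 4 mm, about 0.2 kg. Origin: centre of its underside. Its two 150 mm side walls (centre lines at x = +-58 mm) fit under the two feet of the yoke. A black upright fin handle stands on its -x side, which faces the robot.
- tray_grip (a point): point to grip on the tray's handle, at x = -98 mm and 125 mm above the tray's underside. The handle is a block 22 mm thick (y), 36 mm long (x, from -116 to -80 mm), upright from 20 to 140 mm above the tray's underside, so its top is 65 mm above the rim; a lower web (below the rim) joins it to the tray
- pad_a: one of three brake pads, a block 38 x 64 x 18 mm of about 0.09 kg, red-brown friction lining, the lowest in the chute, nearest the gate; at the start they lie in a line down the chute, held back by its gate. Origin: centre of its steel underside; long side along its y.
- pad_b: one of three brake pads, a block 38 x 64 x 18 mm of about 0.09 kg, black friction lining, the middle one; at the start they lie in a line down the chute, held back by its gate. Origin: centre of its steel underside; long side along its y.
- pad_c: one of three brake pads, a block 38 x 64 x 18 mm of about 0.09 kg, grey friction lining, the uppermost; at the start they lie in a line down the chute, held back by its gate. Origin: centre of its steel underside; long side along its y.
- mat: black rubber mat with a yellow and black border, 180 mm (x) by 210 mm (y), 3 mm thick, fixed to the table. Origin: centre of its underside; x and y along its edges. Tray square on it: the tray's 150 mm sides along the mat's 210 mm sides.
- table: blue table, its top at height 0
- disc: bystander: steel brake disc lying flat, 124 mm across, 28 mm high; origin: centre of its underside
- cleaner: bystander: upright spray can with a red label, 56 mm across, 170 mm high; origin: centre of its underside
- wrench: bystander: steel wrench lying flat, 170 mm long along its x; origin under its middle
There are look-alikes about, which are no part of the job. Leave any purple look-alike of the pad_a alone.

How it is judged:
By the outcome, as a careful person would: the job done as asked, in the order asked, and still so for the second after the job is handed in, with the robot touching nothing.
It also fails if it takes over 58 s, if anything falls off the work surface, if the arm or the gripper's body presses on something with over 40 N, if the wrist force passes 120 N, or if a joint passes its speed limit or range.

## Robot

A 6-joint arm with a two-finger parallel gripper is mounted at the origin on the work surface. World frame = base frame: x ahead of the robot, y to its left, z up, the work surface at z = 0. Lengths are in m, angles in rad, forces in N, time in s.
With the tool pointing down it reaches from about 0.375 to 0.9 m from the base axis. Payload 3.1 kg.
Tool frame: the origin (TCP) lies midway between the tips of the shut fingers; the grasp point (between the pads) lies 19 mm behind it; z points along the fingers, y is the direction in which the jaws open and shut (so a half turn about z gives the same grasp; the last joint's range is limited). The gripper opens to 87 mm and grips with 3 to 60 N. Pads are 19 mm wide; open, the fingers measure 117 mm over their backs; the gripper's body (75 mm by 190 mm) begins 51 mm behind the grasp point.
Start: joints at [0.965, 0.527, 1.433, -0, 1.181, -0.178], TCP at [0.259, 0.569, 0.223] pointing down, gripper open.
Joint ranges: [-3.08, 3.08], [-0.75, 2.2], [0.22, 2.44], [-1.43, 4.57], [0, 2.65], [-2.85, 2.85]. Speed limits (rad/s): [2.79, 2.79, 3.14, 3.14, 3.14, 3.14].

## Interface

Orientations are given as a unit quaternion [w, x, y, z].
In Python, from station import bot gives the robot as it stands.
- The arm moves only by the tool apply_moves, never from a script. Its argument "rows" is a list of rows, each an object with "delta_rot": the turn, a rotation vector about the tool's x, y, z in rad, a list of three; "translation": the shift along the tool's x, y, z in mm, a list of three; "fingers": the finger opening in mm, from 0 to 87. In form: [{"delta_rot": [rx, ry, rz], "translation": [dx, dy, dz], "fingers": fingers}, ...]. A call has 1 to 10 rows; each row is the pose to reach, as a shift and turn from the pose measured when the call began, along the tool's axes at that moment; what a row does not reach only later rows make up. A row lasts 1/10 s, in which the tool goes at most 50 mm and 8.59 degrees, less where a joint would pass 70% of its speed; a pose out of reach is approached as far as the arm can. A call with a gripper value outside its range is refused whole. The fingers move at their own pace and stop on an object; "squeeze" is the grip in N (left out, the last holds). Time passes only in rows, so rows that repeat a pose let the fingers close. It gives the time, the measured TCP pose, the force and the opening at its end, in the units of the state.
- bot.get_state(): the state, without advancing time (a new reading comes with each control period).
- bot.capture(name): name is "side" or "top" or "wrist"; returns a dict with "image" (420x560x3 uint8, red, green, blue), "intrinsics" (3x3 intrinsics, pixels), "rvec" (rotation vector, rad) and "tvec" (3), from world to camera coordinates, as OpenCV has them. Camera axes: x right, y down, z forward; pixel columns grow to the right and rows downward; lengths in m; the calibration is good to about 2 mm. A picture is of the moment at which its call begins. There is no depth.
- bot.hand_in(): hands the job in, once; it reports no verdict.
Trained networks look in the newest picture that a camera, given by its name, has taken for a name from the list of things; names that differ only in an ending like _2 or _b are one class to them, and where a whole thing is asked for, a point or a joint stands for the part that bears it (a point fixed in the world has none). Each returns a list of dicts, best first, with "score" (0 to 1); they miss things now and then, are a little off and sometimes report something else, mostly with a low value. They report only what shows in the picture. A call takes as long as a camera call. They do not tell look-alikes from the thing itself.
- bot.outline_of(camera, thing): "mask" (420x560 bool, what is visible of it) and "pixel" ([column, row] in pixels, amid what is visible of it).
The state is a dict: "time": time; "joints": joint angles; "dq": joint speeds; "joint_torque": joint torques, N m; "position": TCP position; "tcp_rot": TCP orientation; "wrist_force": force on the tool from outside, world axes, zero at the start; "wrist_torque": the same for the moment, N m; "finger_gap": finger opening in m.
Only numpy, scipy, OpenCV 4.12 (cv2) and the standard library are available. Lean on these libraries where they do the work, as an engineer would, in place of code of your own. Each camera call takes 0.05 s, during which the arm holds its last target.

## Working session

There is one attempt and no reset: what is moved stays moved. The work goes in short steps, Python scripts to look and compute and a tool call to move; the robot and the scene stay as the last step left them, time stands still between calls to the robot, and variables do not carry over. Pictures are saved under pics/ and viewed, and the job is handed in when it is done.

Besides the shell and the picture viewer there is one more tool, called after ">>>" as a command line: name --argument value ..., lists and objects as JSON in quotes. apply_moves: Moves the arm, as the interface text tells. Its arguments: {"type":"object","properties":{"rows":{"type":"array"},"squeeze":{"type":"number"}},"required":["rows"]}

```bash
mkdir -p pics; ls; cat > h.py <<'E'
import numpy as np, cv2
from station import bot
from scipy.spatial.transform import Rotation as R
def cap(n,f=None):
    c=bot.capture(n)
    if f: cv2.imwrite('pics/'+f,c['image'][:,:,::-1])
    return c
def ray(c,px):
    K=np.array(c['intrinsics']);Rm=cv2.Rodrigues(np.array(c['rvec'],float))[0];t=np.array(c['tvec'],float).ravel()
    o=-Rm.T@t; d=Rm.T@np.linalg.inv(K)@np.array([px[0],px[1],1.]); return o,d
def onz(c,px,z):
    o,d=ray(c,px); return o+d*(z-o[2])/d[2]
def proj(c,P):
    return cv2.projectPoints(np.array(P,float).reshape(-1,3),np.array(c['rvec'],float),np.array(c['tvec'],float),np.array(c['intrinsics'],float),None)[0].reshape(-1,2)
E
python3 - <<'E'
from h import *
for n in ['side','top','wrist']:
    c=cap(n,n+'0.png'); o,d=ray(c,(280,210)); print(n,o.round(3),(d/np.linalg.norm(d)).round(3),c['intrinsics'][0][0])
    for t in ['tray','mat','chute','disc','cleaner','wrench','pad_a','lip']:
        try: print(t,[(round(r['score'],2),np.round(r['pixel']),int(r['mask'].sum())) for r in bot.outline_of(n,t)][:4])
        except Exception as e: print(t,e)
s=bot.get_state();print(s)
E
```

```text
pics
side [ 0.356 -0.87   0.796] [ 0.181  0.797 -0.576] 463.5728109481521
tray [(0.66, array([339., 375.]), 7059)]
mat [(0.61, array([306., 301.]), 5369)]
chute [(0.92, array([258., 138.]), 11529)]
disc [(0.62, array([350., 246.]), 878)]
cleaner [(0.78, array([376., 258.]), 1677)]
wrench [(0.6, array([392., 334.]), 746)]
pad_a [(0.83, array([311., 222.]), 258), (0.82, array([229., 229.]), 248), (0.77, array([273., 145.]), 352), (0.59, array([269., 121.]), 292)]
lip [(0.8, array([259., 137.]), 11901)]
top [ 0.394 -0.074  1.263] [ 0.167 -0.003 -0.986] 433.90767303078684
tray [(0.68, array([391., 214.]), 2908)]
mat [(0.6, array([301., 219.]), 4286)]
chute [(0.69, array([ 92., 199.]), 16721)]
disc [(0.62, array([249., 157.]), 1293)]
cleaner [(0.62, array([296., 152.]), 608)]
wrench [(0.67, array([350., 169.]), 314)]
pad_a [(0.62, array([190., 204.]), 376), (0.61, array([196., 261.]), 314), (0.6, array([160., 196.]), 500), (0.54, array([212., 208.]), 362)]
lip [(0.69, array([ 88., 206.]), 16903)]
wrist [0.194 0.598 0.386] [ 0.237 -0.108 -0.966] 371.9987592023265
tray []
mat []
chute []
disc []
cleaner []
wrench []
pad_a []
lip []
{'time': 1.35, 'joints': array([ 9.64487905e-01,  5.27508786e-01,  1.43268011e+00,  1.06194393e-05,
        1.18137429e+00, -1.78478854e-01]), 'dq': array([ 1.41837808e-03,  1.31394741e-03, -8.78887528e-05,  2.33945833e-04,
        1.59044938e-04,  4.57624180e-05]), 'joint_torque': array([ 1.24120183e-03, -4.40005302e+01, -1.76984203e+01,  6.37180335e-02,
        5.02502429e-02, -2.76889935e-06]), 'position': array([0.25926673, 0.56868345, 0.22254934]), 'tcp_rot': array([1.09513581e-06, 2.12289042e-01, 9.77206919e-01, 1.54918567e-05]), 'wrist_force': array([-0.33117726,  0.37786459,  0.21779496]), 'wrist_torque': array([0.00112695, 0.00953761, 0.00328542]), 'finger_gap': 0.0872010245157369}
```

View pics/side0.png

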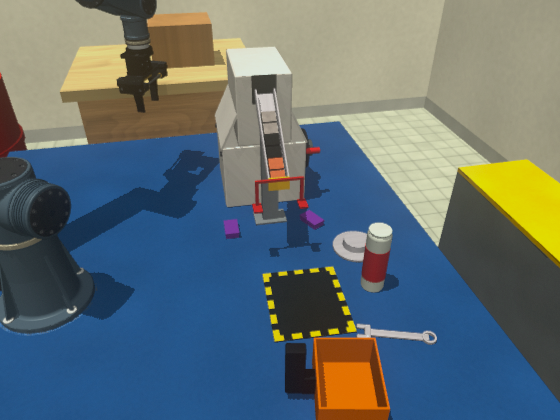

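View pics/top0.png

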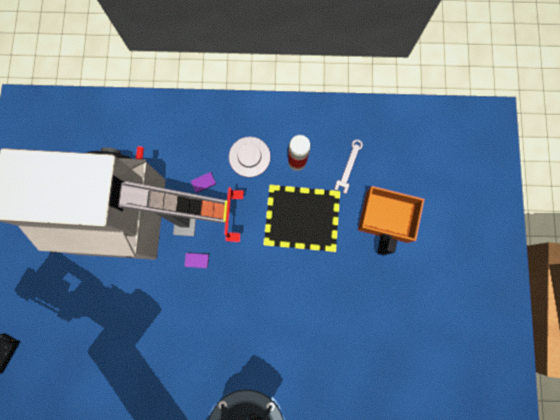

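```bash
python3 - <<'E'
import cv2
s=cv2.imread('pics/side0.png');t=cv2.imread('pics/top0.png')
def z(im,x0,y0,w,h,k,f):
    cv2.imwrite('pics/'+f,cv2.resize(im[y0:y0+h,x0:x0+w],None,fx=k,fy=k,interpolation=cv2.INTER_CUBIC))
z(s,235,80,100,150,4,'z1.png')
z(s,260,260,150,150,5,'z2.png') 
z(t,140,160,130,100,6,'z3.png')
z(t,250,170,190,100,4,'z4.png')
z(s,270,330,130,90,6,'z5.png')
E
```

```text
(no output)
```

View pics/z1.png

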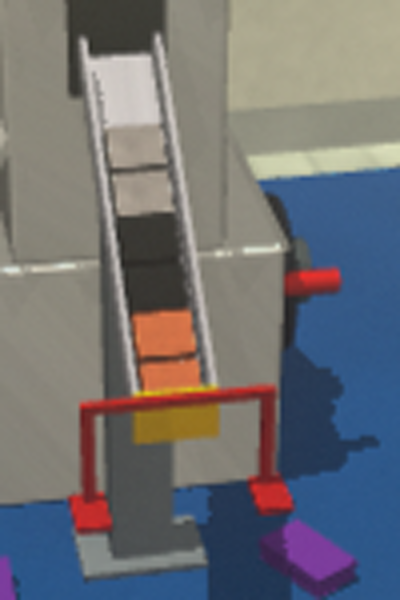

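View pics/z3.png

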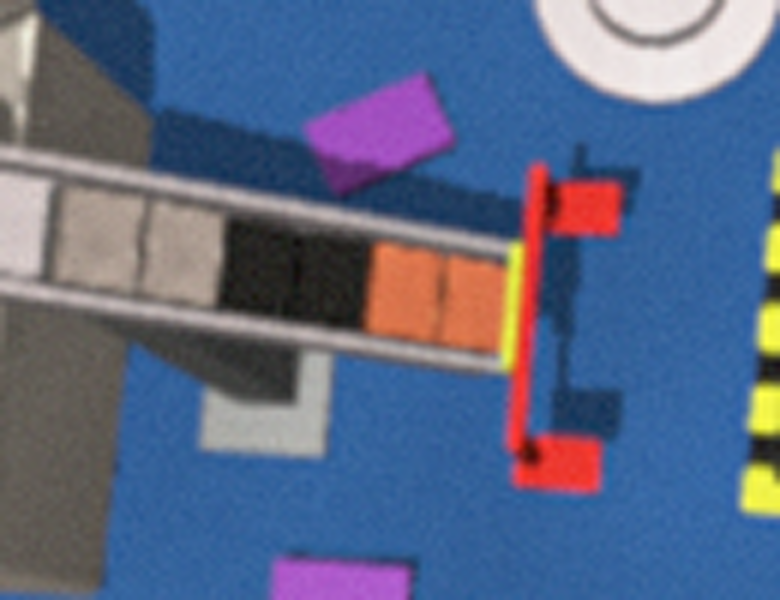

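View pics/z4.png

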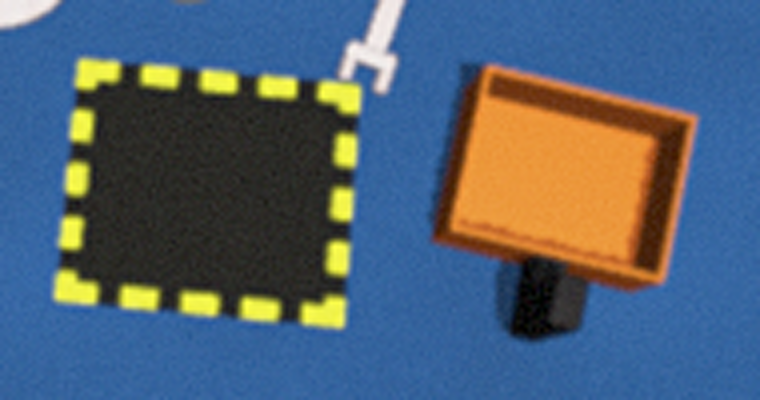

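View pics/z5.png

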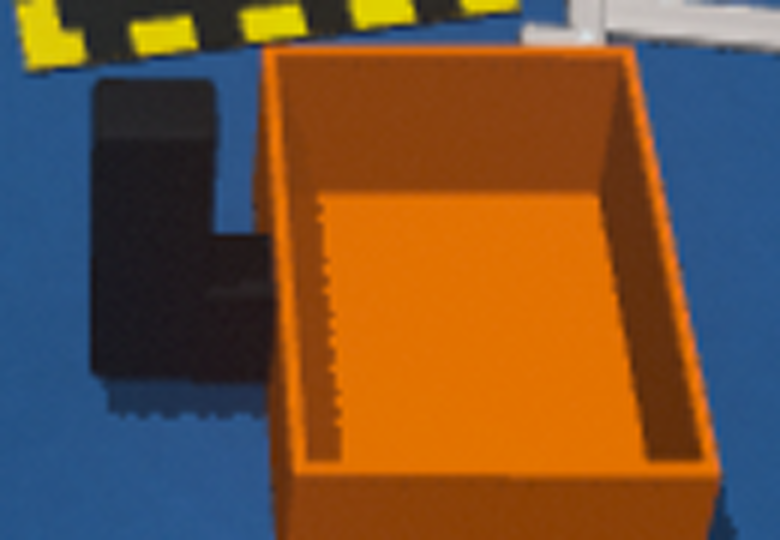

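View pics/z2.png

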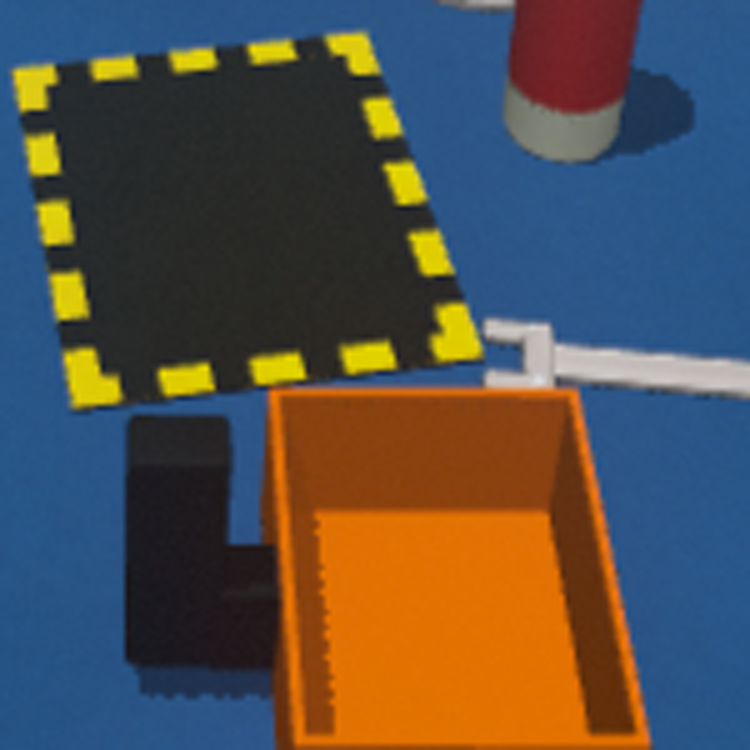

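```bash
cat > fit.py <<'E'
from h import *
from scipy.optimize import least_squares
import pickle
S=bot.capture('side');T=bot.capture('top');pickle.dump((S,T),open('cams.pkl','wb'))
def u(p,x0,y0,k): return (np.array(p,float)+.5)/k-.5+[x0,y0]
def fit(obs,x0,nz=0):
    def f(q):
        c,s=np.cos(q[2]),np.sin(q[2]); r=[]
        for cam,p,m in obs:
            m=list(m); z=(q[3] if m[2]=='f' else m[2]/1000)
            P=[q[0]+(c*m[0]-s*m[1])/1000,q[1]+(s*m[0]+c*m[1])/1000,z]
            r+=list((proj(cam,P)[0]-p))
        return np.array(r)
    o=least_squares(f,x0,loss='soft_l1'); print(o.x.round(4),'deg',np.degrees(o.x[2]).round(2)); print(f(o.x).reshape(-1,2).round(1).tolist()); return o.x
z4=lambda a,b:u((a,b),250,170,4); z5=lambda a,b:u((a,b),270,330,6);z3=lambda a,b:u((a,b),140,160,6);z1=lambda a,b:u((a,b),235,80,4)
print('tray')
fit([(T,z4(487,66),(60,75,75)),(T,z4(697,118),(60,-75,75)),(T,z4(662,284),(-60,-75,75)),
 (S,z5(264,47),(-60,75,75)),(S,z5(634,47),(60,75,75)),(S,z5(297,475),(-60,-75,75)),(S,z5(719,475),(60,-75,75)),
 (S,z5(92,80),(-116,11,140)),(S,z5(216,80),(-80,11,140)),(S,z5(92,140),(-116,-11,140)),(S,z5(216,138),(-80,-11,140))],[.5,-.4,-.2])
print('mat')
fit([(T,z4(80,59),(90,105,3)),(T,z4(362,85),(90,-105,3)),(T,z4(345,328),(-90,-105,3)),(T,z4(55,298),(-90,105,3)),
 (S,z5(28,72),(-90,-105,3))],[.5,-.2,-.1])
print('chute')
fit([(T,z3(622,180),(67,-48,'f')),(T,z3(620,236),(45,-48,'f')),(T,z3(602,437),(-45,-48,'f')),(T,z3(600,492),(-67,-48,'f')),(T,z3(515,490),(-67,-12,'f')),
 (S,z1(70,498),(-67,-12,'f')),(S,z1(113,522),(-45,-48,'f')),(S,z1(78,527),(-67,-48,'f')),(S,z1(285,478),(67,-12,'f')),(S,z1(294,503),(67,-48,'f')),(S,z1(259,510),(45,-48,'f'))],[.5,.1,-.1,.15])
E
python3 fit.py
```

```text
tray
[ 0.5942 -0.3911 -0.2199] deg -12.6
[[-0.2, 0.3], [-0.1, 0.1], [0.5, 0.2], [-0.4, 0.1], [-0.4, 0.0], [-0.5, 0.4], [0.6, 0.2], [0.1, -0.6], [0.0, -0.6], [0.2, -0.2], [0.6, 0.1]]
mat
[ 0.5868 -0.143  -0.0742] deg -4.25
[[0.2, -0.1], [0.0, 0.4], [-0.4, 0.1], [0.0, 0.3], [0.5, 0.0]]
chute
[ 0.5654  0.0705 -0.0362  0.1544] deg -2.08
[[0.1, 1.1], [-0.2, -0.0], [0.1, 0.8], [-0.2, 0.2], [-0.1, -0.4], [0.0, -0.8], [0.4, 0.6], [0.1, 0.3], [-0.5, -1.2], [0.6, 0.6], [0.6, -0.2]]
```

```bash
cat > fit2.py <<'E'
from h import *
from scipy.optimize import least_squares
import pickle
S,T=pickle.load(open('cams.pkl','rb'))
def u(p,x0,y0,k): return (np.array(p,float)+.5)/k-.5+[x0,y0]
z3=lambda a,b:u((a,b),140,160,6);z1=lambda a,b:u((a,b),235,80,4)
obs=[(T,z3(622,180),(67,-48,'f')),(T,z3(620,236),(45,-48,'f')),(T,z3(602,437),(-45,-48,'f')),(T,z3(600,492),(-67,-48,'f')),(T,z3(515,490),(-67,-12,'f')),
 (S,z1(70,498),(-67,-12,'f')),(S,z1(113,522),(-45,-48,'f')),(S,z1(78,527),(-67,-48,'f')),(S,z1(285,478),(67,-12,'f')),(S,z1(294,503),(67,-48,'f')),(S,z1(259,510),(45,-48,'f'))]
lines=[(T,z3(0,145),26),(T,z3(500,238),26),(T,z3(0,297),-26),(T,z3(500,370),-26),(S,z1(78,40),-26),(S,z1(130,390),-26),(S,z1(161,35),26),(S,z1(215,383),26)]
a=np.radians(38)
def W(q,P):
    P=np.asarray(P,float)/1000;c,s=np.cos(q[2]),np.sin(q[2]);return np.array([q[0]+c*P[0]-s*P[1],q[1]+s*P[0]+c*P[1],P[2]])
def tr(x,s,n): return (x,s*np.cos(a)-n*np.sin(a),195+s*np.sin(a)+n*np.cos(a))
def f(q):
    r=[]
    for cam,p,m in obs:
        m=list(m); m[2]=q[3]*1000
        r+=list(proj(cam,W(q,m))[0]-p)
    for cam,p,x in lines:
        A,B=proj(cam,[W(q,tr(x,0,26)),W(q,tr(x,200,26))]); d=(B-A)/np.linalg.norm(B-A); e=p-A
        r.append(d[0]*e[1]-d[1]*e[0])
    return np.array(r)
o=least_squares(f,[.565,.07,-.04,.15],loss='soft_l1');q=o.x
print(q.round(4),np.degrees(q[2]),f(q)[:22].reshape(-1,2).round(1).tolist(),f(q)[22:].round(1))
cov=np.linalg.inv(o.jac.T@o.jac); print(np.sqrt(np.diag(cov)))
for n,cam,x0,y0,w,h,k in [('S',S,235,80,100,150,4),('T',T,140,160,130,100,6)]:
    im=cv2.resize(cam['image'][y0:y0+h,x0:x0+w,::-1],None,fx=k,fy=k,interpolation=cv2.INTER_CUBIC)
    def L(P,Q,col):
        p=(proj(cam,[W(q,P),W(q,Q)])-[x0,y0]+.5)*k-.5
        cv2.line(im,tuple(map(int,p[0])),tuple(map(int,p[1])),col,1)
    for x in(-26,26): L(tr(x,0,26),tr(x,200,26),(0,255,0))
    for x in (-26,26): L((x,-14,195),(x,-14,227),(255,0,255))
    L((-26,-14,195),(26,-14,195),(255,0,255))
    zt=q[3]*1000
    for s in(-1,1):
        for z in(zt,zt-5):
            c=[(45*s,-12,z),(67*s,-12,z),(67*s,-48,z),(45*s,-48,z)]
            for i in range(4): L(c[i],c[(i+1)%4],(255,255,0) if z==zt else(255,255,255))
    cv2.imwrite(f'pics/ov{n}.png',im)
E
python3 fit2.py
```

```text
[ 0.5651  0.0705 -0.031   0.1544] -1.7774942227415014 [[-0.0, 1.1], [-0.3, -0.0], [0.2, 0.8], [-0.1, 0.2], [0.1, -0.3], [-0.1, -0.7], [0.4, 0.7], [0.0, 0.4], [-0.6, -1.3], [0.6, 0.5], [0.5, -0.3]] [ 0.9  0.9 -0.3  0.3 -0.6 -0.8 -0.1 -0.9]
[0.00072729 0.00127318 0.00719852 0.00186076]
```

```bash
python3 -c "
import cv2,numpy as np
a=cv2.imread('pics/ovS.png');b=cv2.imread('pics/ovT.png')[:, 340:]
im=np.zeros((600,800,3),'u1');im[:600,:400]=a;im[:,400:400+b.shape[1]]=b[:,:400];cv2.imwrite('pics/ov.png',im)"
```

```text
(no output)
```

View pics/ov.png

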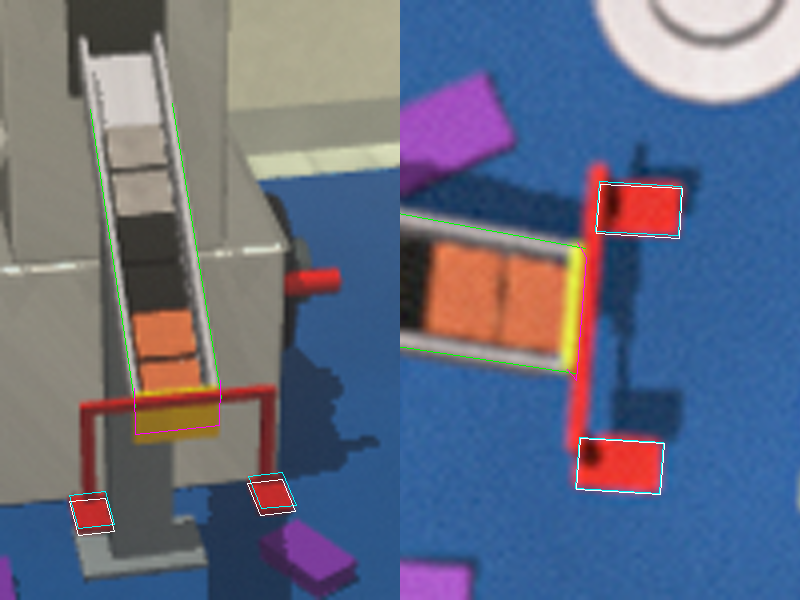

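```bash
cat > mv.py <<'E'
from h import *
def rows(*tg):
    """tg: (x,y,z,yaw_deg of tool y minus 90)"""
    s=bot.get_state();q=s['tcp_rot'];R0=R.from_quat([q[1],q[2],q[3],q[0]]);p=np.array(s['position'])
    for x,y,z,yaw in tg:
        a=np.radians(yaw); Y=np.array([-np.sin(a),np.cos(a),0]);Z=np.array([0,0,-1.]);X=np.cross(Y,Z)
        Rt=R.from_matrix(np.stack([X,Y,Z],1))
        print('T',(1000*R0.inv().apply(np.array([x,y,z])-p)).round(1).tolist(),'R',(R0.inv()*Rt).as_rotvec().round(4).tolist())
def st():
    s=bot.get_state();q=s['tcp_rot'];M=R.from_quat([q[1],q[2],q[3],q[0]]).as_matrix()
    print('t',s['time'],'p',np.round(s['position'],4),'yaw',np.degrees(np.arctan2(-M[0,1],M[1,1])).round(2),'tilt',M[:,2].round(4),'F',np.round(s['wrist_force'],2),'M',np.round(s['wrist_torque'],3),'gap',s['finger_gap'],'j',np.round(s['joints'],2))
E
python3 - <<'E'
from mv import *
st()
rows((.33,.27,.24,-12.6),(.40,-.1,.24,-12.6),(.4986,-.3697,.22,-12.6),(.4986,-.3697,.106,-12.6))
E
```

```text
t 1.45 p [0.2593 0.5687 0.2226] yaw -24.51 tilt [ 0.e+00  1.e-04 -1.e+00] F [-0.45 -0.61 -0.44] M [0.002 0.043 0.029] gap 0.08709018468220388 j [ 0.96  0.53  1.43  0.    1.18 -0.18]
T [-188.3, -242.4, -17.4] R [0.0001, 0.0, -0.2078]
T [-405.5, -550.1, -17.5] R [0.0001, 0.0, -0.2078]
T [-607.1, -754.6, 2.5] R [0.0001, 0.0, -0.2078]
T [-607.1, -754.6, 116.5] R [0.0001, 0.0, -0.2078]
```

>>> apply_moves --rows '[{"delta_rot":[0,0,-0.2],"translation":[-188,-242,-18],"fingers":87},{"delta_rot":[0,0,-0.2],"translation":[-188,-242,-18],"fingers":87},{"delta_rot":[0,0,-0.2],"translation":[-188,-242,-18],"fingers":87},{"delta_rot":[0,0,-0.208],"translation":[-188,-242,-18],"fingers":87},{"delta_rot":[0,0,-0.208],"translation":[-188,-242,-18],"fingers":87},{"delta_rot":[0,0,-0.208],"translation":[-188,-242,-18],"fingers":87},{"delta_rot":[0,0,-0.208],"translation":[-405,-550,-18],"fingers":87},{"delta_rot":[0,0,-0.208],"translation":[-405,-550,-18],"fingers":87},{"delta_rot":[0,0,-0.208],"translation":[-405,-550,-18],"fingers":87},{"delta_rot":[0,0,-0.208],"translation":[-405,-550,-18],"fingers":87}]'

```text
time: 2.45
position: [0.3657, 0.0789, 0.2408]
tcp_rot: [0.001, 0.11, 0.994, 0.0]
wrist_force: [0.6, 0.1, -0.8]
finger_gap: 0.0869
```

```bash
python3 - <<'E'
from mv import *
st()
rows((.40,-.1,.24,-12.6),(.4986,-.3697,.22,-12.6),(.4986,-.3697,.106,-12.6))
E
```

```text
t 2.45 p [0.3657 0.0789 0.2408] yaw -12.57 tilt [ 1.6e-03 -1.0e-04 -1.0e+00] F [ 0.58  0.05 -0.78] M [ 0.008 -0.027  0.062] gap 0.0869495087908821 j [-0.09  0.15  1.99  0.    0.99 -1.44]
T [-72.4, -167.1, 0.9] R [0.0003, 0.0016, 0.0005]
T [-227.3, -408.9, 21.0] R [0.0003, 0.0016, 0.0005]
T [-227.1, -408.9, 135.0] R [0.0003, 0.0016, 0.0005]
```

>>> apply_moves --rows '[{"delta_rot":[0,0,0],"translation":[-72,-167,1],"fingers":87},{"delta_rot":[0,0,0],"translation":[-72,-167,1],"fingers":87},{"delta_rot":[0,0,0],"translation":[-72,-167,1],"fingers":87},{"delta_rot":[0,0,0],"translation":[-227,-409,21],"fingers":87},{"delta_rot":[0,0,0],"translation":[-227,-409,21],"fingers":87},{"delta_rot":[0,0,0],"translation":[-227,-409,21],"fingers":87},{"delta_rot":[0,0,0],"translation":[-227,-409,21],"fingers":87},{"delta_rot":[0,0,0],"translation":[-227,-409,21],"fingers":87},{"delta_rot":[0,0,0],"translation":[-227,-409,21],"fingers":87},{"delta_rot":[0,0,0],"translation":[-227,-409,21],"fingers":87}]'

```text
time: 3.45
position: [0.4995, -0.3749, 0.2198]
tcp_rot: [0.002, 0.111, 0.994, -0.001]
wrist_force: [-0.7, 0.8, 1.1]
finger_gap: 0.087
```

```bash
python3 - <<'E'
from mv import *
st()
c=cap('wrist','w1.png')
# project expected handle top corners
im=c['image'][:,:,::-1].copy()
a=np.radians(-12.6)
def W(m): return [.5942+(np.cos(a)*m[0]-np.sin(a)*m[1])/1000,-.3911+(np.sin(a)*m[0]+np.cos(a)*m[1])/1000,m[2]/1000]
for pts in ([(-116,-11,140),(-80,-11,140),(-80,11,140),(-116,11,140)],[(-60,-75,75),(60,-75,75),(60,75,75),(-60,75,75)]):
    cv2.polylines(im,[proj(c,[W(m) for m in pts]).round().astype(int)],True,(0,255,0),1)
cv2.imwrite('pics/w1.png',im)
rows((.4986,-.3697,.22,-12.6),(.4986,-.3697,.106,-12.6))
E
```

```text
t 3.45 p [ 0.4995 -0.3749  0.2198] yaw -12.72 tilt [ 0.0037 -0.0033 -1.    ] F [-0.68  0.77  1.09] M [ 0.028  0.024 -0.054] gap 0.08701657064635776 j [-0.82  0.53  1.44  0.    1.17 -2.17]
T [3.0, 6.7, -0.5] R [-0.0042, 0.0058, -0.0029]
T [3.7, 7.1, 113.5] R [-0.0042, 0.0058, -0.0029]
```

View pics/w1.png

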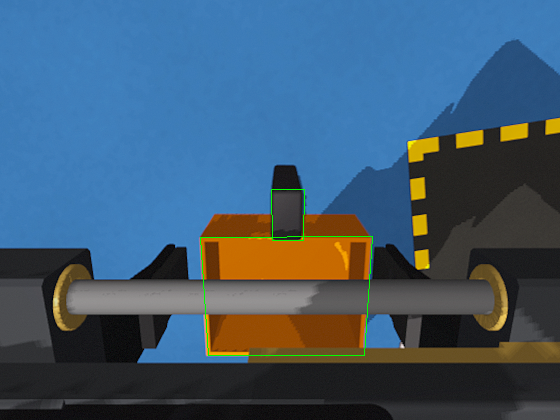

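>>> apply_moves --rows '[{"delta_rot":[-0.004,0.006,0],"translation":[3.5,7,35],"fingers":87},{"delta_rot":[-0.004,0.006,0],"translation":[3.5,7,75],"fingers":87},{"delta_rot":[-0.004,0.006,0],"translation":[3.5,7,105],"fingers":87},{"delta_rot":[-0.004,0.006,0],"translation":[3.5,7,113],"fingers":87},{"delta_rot":[-0.004,0.006,0],"translation":[3.5,7,113.5],"fingers":60},{"delta_rot":[-0.004,0.006,0],"translation":[3.5,7,113.5],"fingers":40},{"delta_rot":[-0.004,0.006,0],"translation":[3.5,7,113.5],"fingers":30},{"delta_rot":[-0.004,0.006,0],"translation":[3.5,7,113.5],"fingers":25}]' --squeeze 20

```text
time: 4.3
position: [0.4996, -0.3706, 0.1078]
tcp_rot: [0.001, 0.111, 0.994, -0.001]
wrist_force: [-0.5, -0.6, -0.6]
finger_gap: 0.0627
```

```bash
python3 - <<'E'
from mv import *
st()
E
```

```text
t 4.3 p [ 0.4996 -0.3706  0.1078] yaw -12.76 tilt [ 0.0021 -0.0026 -1.    ] F [-0.51 -0.59 -0.57] M [0.026 0.02  0.015] gap 0.06268295499407088 j [-0.82  0.66  1.54 -0.    0.93 -2.17]
```

>>> apply_moves --rows '[{"delta_rot":[-0.003,0.002,0],"translation":[0.5,1,2],"fingers":40},{"delta_rot":[-0.003,0.002,0],"translation":[0.5,1,2],"fingers":30},{"delta_rot":[-0.003,0.002,0],"translation":[0.5,1,2],"fingers":26},{"delta_rot":[-0.003,0.002,0],"translation":[0.5,1,2],"fingers":20},{"delta_rot":[-0.003,0.002,0],"translation":[0.5,1,2],"fingers":10},{"delta_rot":[-0.003,0.002,0],"translation":[0.5,1,2],"fingers":10},{"delta_rot":[-0.003,0.002,0],"translation":[0.5,1,2],"fingers":10}]' --squeeze 40

```text
time: 5.0
position: [0.4993, -0.3696, 0.1057]
tcp_rot: [0.0, 0.111, 0.994, 0.0]
wrist_force: [0.2, -0.4, -0.1]
finger_gap: 0.0219
```

```bash
python3 - <<'E'
from mv import *
st()
E
```

```text
t 5.0 p [ 0.4993 -0.3696  0.1057] yaw -12.76 tilt [ 6.e-04  7.e-04 -1.e+00] F [ 0.23 -0.37 -0.1 ] M [-0.079  0.088 -0.102] gap 0.021936403431926536 j [-0.82  0.67  1.54  0.    0.93 -2.17]
```

>>> apply_moves --rows '[{"delta_rot":[0,0,0],"translation":[0,0,0],"fingers":10},{"delta_rot":[0,0,0],"translation":[0,0,-3],"fingers":10},{"delta_rot":[0,0,0],"translation":[0,0,-10],"fingers":10},{"delta_rot":[0,0,0],"translation":[0,0,-25],"fingers":10},{"delta_rot":[0,0,0],"translation":[0,0,-40],"fingers":10},{"delta_rot":[0,0,0],"translation":[0,0,-50],"fingers":10},{"delta_rot":[0,0,0],"translation":[0,0,-50],"fingers":10}]' --squeeze 60

```text
time: 5.7
position: [0.5, -0.3704, 0.1576]
tcp_rot: [0.002, 0.111, 0.994, -0.001]
wrist_force: [0.8, 0.2, -2.2]
finger_gap: 0.0219
```

```bash
python3 - <<'E'
from mv import *
st()
c=cap('side','s1.png')
im=c['image'][:,:,::-1].copy()
p=bot.get_state()['position']
a=np.radians(-12.7); dz=p[2]-.1057
def W(m,dz): return [.5942+(np.cos(a)*m[0]-np.sin(a)*m[1])/1000,-.3911+(np.sin(a)*m[0]+np.cos(a)*m[1])/1000,m[2]/1000+dz]
for pts in ([(-116,-11,140),(-80,-11,140),(-80,11,140),(-116,11,140)],[(-60,-75,75),(60,-75,75),(60,75,75),(-60,75,75)]):
    cv2.polylines(im,[proj(c,[W(m,dz) for m in pts]).round().astype(int)],True,(0,255,0),1)
cv2.imwrite('pics/s1.png',cv2.resize(im[260:420,230:430],None,fx=4,fy=4)[:600])
E
```

```text
t 5.7 p [ 0.5    -0.3704  0.1576] yaw -12.76 tilt [ 0.0031 -0.0019 -1.    ] F [ 0.85  0.17 -2.15] M [0.023 0.181 0.02 ] gap 0.02185603541632212 j [-0.82  0.6   1.5   0.    1.04 -2.17]
```

View pics/s1.png

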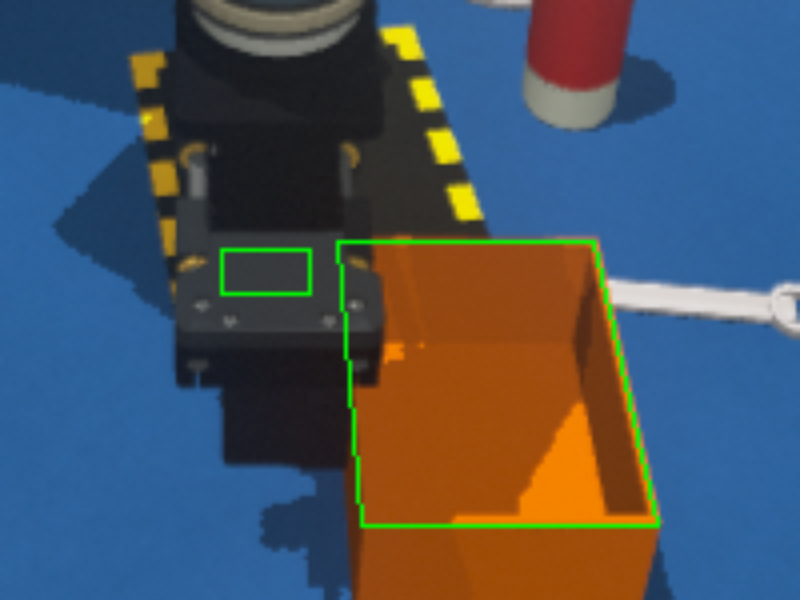

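```bash
python3 - <<'E'
from mv import *
import pickle
S,T=pickle.load(open('cams.pkl','rb'))
print('can',onz(S,(373,289),0), onz(T,(298,138),.17),'disc',onz(T,(249,157),.02))
rows((.462,-.08,.1687,-2.7),(.462,.0222,.1687,-2.7))
E
```

```text
can [ 0.75303809 -0.13748597  0.        ] [ 0.77254642 -0.11930818  0.17      ] disc [0.76172191 0.01881158 0.02      ]
T [100.5, 274.5, -12.4] R [-0.0001, 0.0016, -0.1755]
T [123.1, 374.1, -12.4] R [-0.0001, 0.0016, -0.1755]
```

>>> apply_moves --rows '[{"delta_rot":[0,0,-0.02],"translation":[8,22,-6],"fingers":10},{"delta_rot":[0,0.001,-0.05],"translation":[24,64,-12],"fingers":10},{"delta_rot":[0,0.001,-0.08],"translation":[40,110,-12],"fingers":10},{"delta_rot":[0,0.001,-0.11],"translation":[57,156,-12],"fingers":10},{"delta_rot":[0,0.001,-0.14],"translation":[74,202,-12],"fingers":10},{"delta_rot":[0,0.001,-0.165],"translation":[89,243,-12],"fingers":10},{"delta_rot":[0,0.001,-0.1755],"translation":[98,267,-12],"fingers":10},{"delta_rot":[0,0.001,-0.1755],"translation":[100.5,274.5,-12],"fingers":10},{"delta_rot":[0,0.001,-0.1755],"translation":[100.5,274.5,-12],"fingers":10},{"delta_rot":[0,0.001,-0.1755],"translation":[100.5,274.5,-12],"fingers":10}]'

```text
time: 6.75
position: [0.4629, -0.081, 0.1683]
tcp_rot: [0.001, 0.024, 1.0, -0.001]
wrist_force: [-0.2, -0.2, -1.8]
finger_gap: 0.0215
```

```bash
cat > look.py <<'E'
from mv import *
import sys
def look(n,f,x0,y0,w,h,k,ch=(0.5651,0.0705,-2.7),zt=.1544):
    c=cap(n);im=cv2.resize(c['image'][y0:y0+h,x0:x0+w,::-1],None,fx=k,fy=k,interpolation=cv2.INTER_CUBIC)
    s=bot.get_state();p=s['position'];q=s['tcp_rot'];M=R.from_quat([q[1],q[2],q[3],q[0]]).as_matrix()
    Xa,Ya,Za=-M[:,0],M[:,1],-M[:,2]
    org=p+Xa*.0975-Za*.1057
    def P(pts,col):
        cv2.polylines(im,[((proj(c,pts)-[x0,y0]+.5)*k-.5).round().astype(int)],True,col,1)
    P([org+Xa*a/1000+Ya*b/1000+Za*.075 for a,b in((-60,-75),(60,-75),(60,75),(-60,75))],(0,255,0))
    a=np.radians(ch[2]);Rz=np.array([[np.cos(a),-np.sin(a)],[np.sin(a),np.cos(a)]])
    for sg in(-1,1):
        P([np.r_[ch[:2]+Rz@np.array([sg*u,v])/1000,zt] for u,v in((45,-12),(67,-12),(67,-48),(45,-48))],(255,255,0))
    cv2.imwrite('pics/'+f,im)
E
python3 - <<'E'
from look import *
st()
look('side','s2.png',200,90,200,150,4)
rows((.462,-.08,.1687,-2.7),(.462,.0222,.1687,-2.7))
E
```

```text
t 6.75 p [ 0.4629 -0.081   0.1683] yaw -2.71 tilt [ 0.0016 -0.0012 -1.    ] F [-0.19 -0.19 -1.79] M [0.01  0.145 0.021] gap 0.021541352542978 j [-0.41  0.41  1.87 -0.    0.86 -1.93]
T [1.0, 1.3, -0.4] R [-0.001, 0.0017, -0.0011]
T [5.9, 103.4, -0.5] R [-0.001, 0.0017, -0.0011]
```

View pics/s2.png

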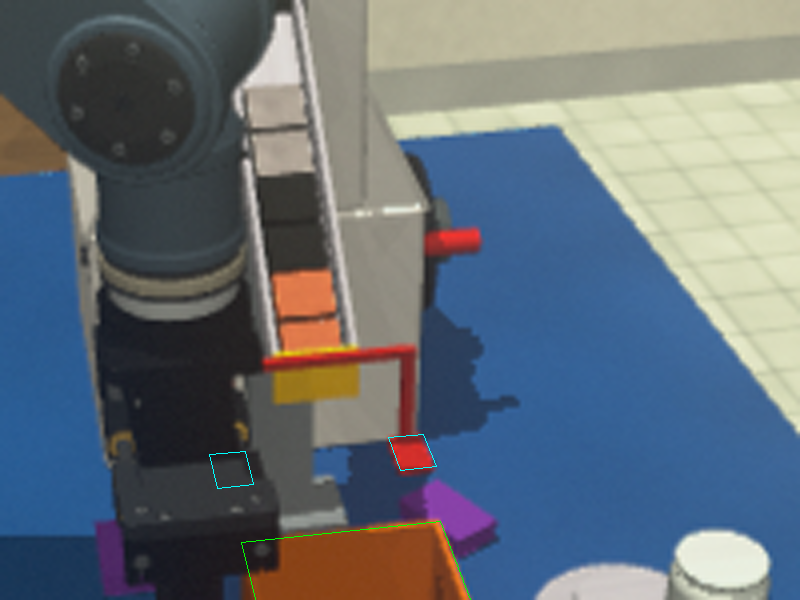

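>>> apply_moves --rows '[{"delta_rot":[-0.001,0.002,-0.001],"translation":[1,12,0],"fingers":10},{"delta_rot":[-0.001,0.002,-0.001],"translation":[2,26,0],"fingers":10},{"delta_rot":[-0.001,0.002,-0.001],"translation":[3,40,0],"fingers":10},{"delta_rot":[-0.001,0.002,-0.001],"translation":[4,52,0],"fingers":10},{"delta_rot":[-0.001,0.002,-0.001],"translation":[4,62,0],"fingers":10},{"delta_rot":[-0.001,0.002,-0.001],"translation":[5,70,0],"fingers":10}]'

```text
time: 7.4
position: [0.4613, -0.0099, 0.1683]
tcp_rot: [-0.0, 0.023, 1.0, -0.0]
wrist_force: [0.1, -0.9, -2.2]
finger_gap: 0.0214
```

```bash
python3 - <<'E'
from look import *
st()
look('side','s3.png',200,90,200,150,4)
rows((.462,.0222,.1687,-2.7))
E
```

```text
t 7.4 p [ 0.4613 -0.0099  0.1683] yaw -2.64 tilt [-1.e-04 -1.e-04 -1.e+00] F [ 0.1  -0.92 -2.16] M [0.037 0.174 0.069] gap 0.021428016067070777 j [-0.26  0.4   1.89 -0.    0.86 -1.79]
T [0.3, 31.3, -0.4] R [0.0009, -0.0009, 0.0012]
```

View pics/s3.png

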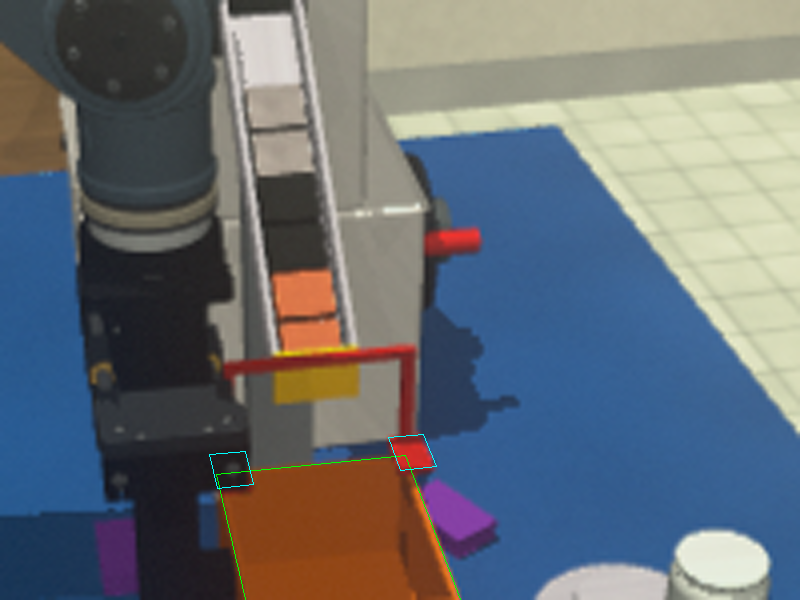

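>>> apply_moves --rows '[{"delta_rot":[0,0,0],"translation":[0,6,0],"fingers":10},{"delta_rot":[0,0,0],"translation":[0,14,0],"fingers":10},{"delta_rot":[0,0,0],"translation":[0,22,0],"fingers":10},{"delta_rot":[0,0,0],"translation":[0,28,0],"fingers":10},{"delta_rot":[0,0,0],"translation":[0,31,0],"fingers":10},{"delta_rot":[0,0,0],"translation":[0,31,0],"fingers":10},{"delta_rot":[0,0,0],"translation":[0,31,0],"fingers":10}]'

```text
time: 8.15
position: [0.4623, 0.0218, 0.1682]
tcp_rot: [-0.0, 0.023, 1.0, 0.0]
wrist_force: [0.4, 1.2, -2.9]
finger_gap: 0.0215
```

```bash
python3 - <<'E'
from look import *
st()
look('top','t3.png',140,150,140,110,5)
c=cap('side','s4.png')
cv2.imwrite('pics/s4.png',cv2.resize(c['image'][90:240,200:400,::-1],None,fx=4,fy=4,interpolation=cv2.INTER_CUBIC))
E
```

```text
t 8.15 p [0.4623 0.0218 0.1682] yaw -2.62 tilt [-8.e-04  7.e-04 -1.e+00] F [ 0.4   1.21 -2.93] M [ 0.058  0.177 -0.006] gap 0.021512067340435228 j [-0.2   0.4   1.89  0.    0.86 -1.72]
```

View pics/t3.png

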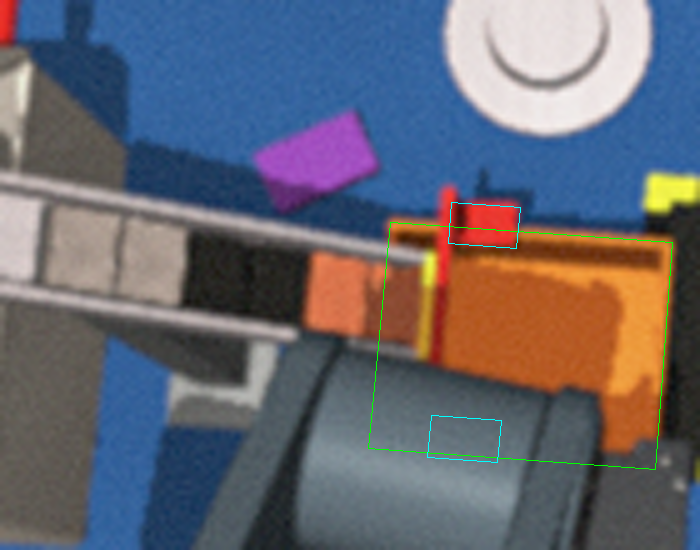

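View pics/s4.png

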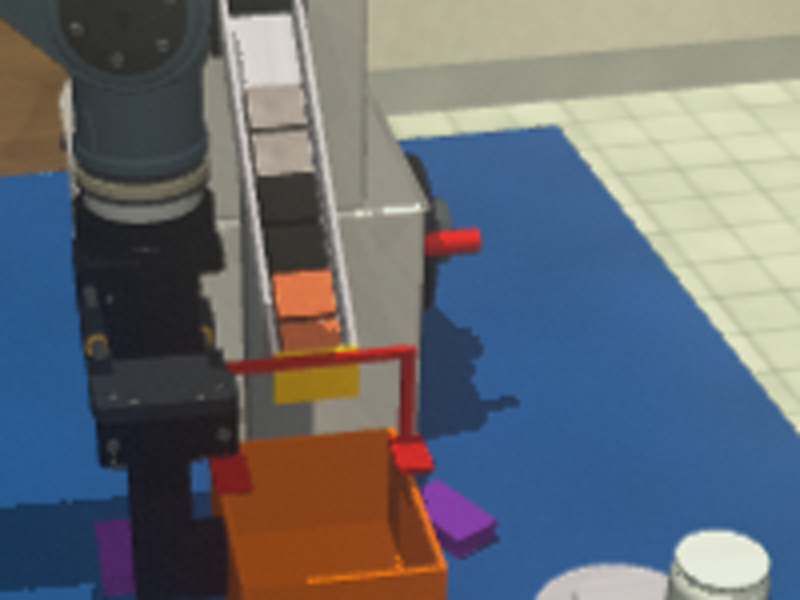

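>>> apply_moves --rows '[{"delta_rot":[0,0,0],"translation":[0,0,-1],"fingers":10},{"delta_rot":[0,0,0],"translation":[0,0,-2],"fingers":10},{"delta_rot":[0,0,0],"translation":[0,0,-3],"fingers":10},{"delta_rot":[0,0,0],"translation":[0,0,-4],"fingers":10},{"delta_rot":[0,0,0],"translation":[0,0,-5],"fingers":10},{"delta_rot":[0,0,0],"translation":[0,0,-6],"fingers":10}]'

```text
time: 8.85
position: [0.4623, 0.0217, 0.1744]
tcp_rot: [-0.0, 0.023, 1.0, 0.0]
wrist_force: [-0.1, -0.4, -1.9]
finger_gap: 0.0218
```

>>> apply_moves --rows '[{"delta_rot":[0,0,0],"translation":[0,0,-1],"fingers":10},{"delta_rot":[0,0,0],"translation":[0,0,-2],"fingers":10},{"delta_rot":[0,0,0],"translation":[0,0,-3],"fingers":10}]'

```text
time: 9.15
position: [0.4623, 0.0217, 0.1775]
tcp_rot: [-0.0, 0.023, 1.0, 0.0]
wrist_force: [-0.3, 0.6, -0.8]
finger_gap: 0.0215
```

>>> apply_moves --rows '[{"delta_rot":[0,0,0],"translation":[0,0,-1],"fingers":10},{"delta_rot":[0,0,0],"translation":[0,0,-2],"fingers":10},{"delta_rot":[0,0,0],"translation":[0,0,-3],"fingers":10}]'

```text
time: 9.45
position: [0.4623, 0.0217, 0.1803]
tcp_rot: [-0.001, 0.023, 1.0, 0.0]
wrist_force: [0.1, 0.1, -5.4]
finger_gap: 0.0216
```

```bash
python3 - <<'E'
from mv import *
st()
E
```

```text
t 9.45 p [0.4623 0.0217 0.1803] yaw -2.65 tilt [-1.1e-03  8.0e-04 -1.0e+00] F [ 0.07  0.13 -5.39] M [-0.017  0.073 -0.042] gap 0.021618588722316135 j [-0.2   0.38  1.87  0.    0.89 -1.72]
```

```bash
python3 - <<'E'
from mv import *
c=cap('side','s5.png')
cv2.imwrite('pics/s5.png',cv2.resize(c['image'][120:220,220:340,::-1],None,fx=6,fy=6,interpolation=cv2.INTER_CUBIC))
st()
for i in range(3): bot.capture('wrist'); st()
E
```

```text
t 9.5 p [0.4623 0.0217 0.1804] yaw -2.65 tilt [-9.e-04  7.e-04 -1.e+00] F [ 1.03 -0.09 -5.74] M [ 0.013  0.145 -0.037] gap 0.021345711454908083 j [-0.2   0.38  1.87  0.    0.89 -1.72]
t 9.55 p [0.4623 0.0217 0.1804] yaw -2.64 tilt [-9.e-04  8.e-04 -1.e+00] F [ 0.85 -0.3  -5.23] M [-0.03   0.143  0.006] gap 0.02130136662635857 j [-0.2   0.38  1.87  0.    0.89 -1.72]
t 9.6 p [0.4623 0.0217 0.1804] yaw -2.64 tilt [-9.e-04  7.e-04 -1.e+00] F [ 0.12  0.04 -5.28] M [-0.002  0.143 -0.054] gap 0.021693952025815356 j [-0.2   0.38  1.87  0.    0.89 -1.72]
t 9.65 p [0.4623 0.0217 0.1804] yaw -2.65 tilt [-9.e-04  8.e-04 -1.e+00] F [ 0.12 -0.74 -4.59] M [-0.044  0.148 -0.043] gap 0.02167766503921855 j [-0.2   0.38  1.87  0.    0.89 -1.72]
```

View pics/s5.png

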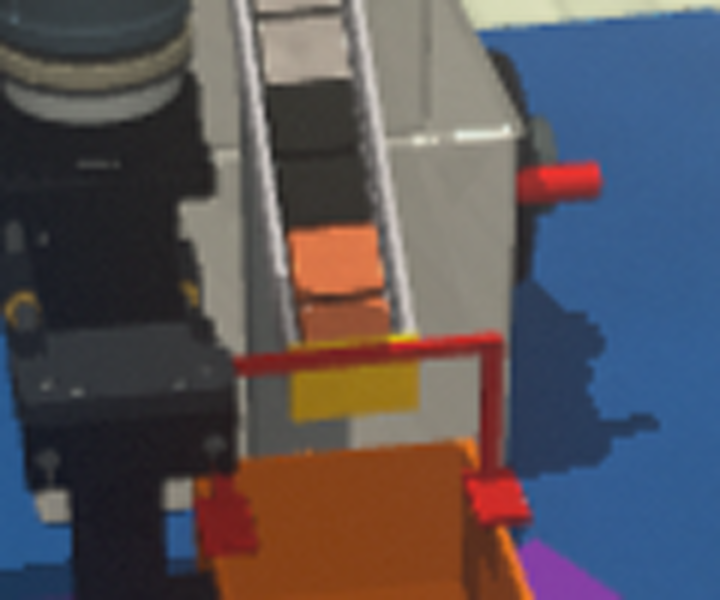

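>>> apply_moves --rows '[{"delta_rot":[0,0,0],"translation":[0,0,-1],"fingers":10},{"delta_rot":[0,0,0],"translation":[0,0,-2],"fingers":10},{"delta_rot":[0,0,0],"translation":[0,0,-3],"fingers":10},{"delta_rot":[0,0,0],"translation":[0,0,-4],"fingers":10}]'

```text
time: 10.05
position: [0.4622, 0.0217, 0.1845]
tcp_rot: [-0.0, 0.023, 1.0, 0.0]
wrist_force: [0.2, -0.4, -5.2]
finger_gap: 0.0217
```

```bash
python3 - <<'E'
from mv import *
st()
c=cap('side','s6.png')
cv2.imwrite('pics/s6.png',cv2.resize(c['image'][120:220,220:340,::-1],None,fx=6,fy=6,interpolation=cv2.INTER_CUBIC))
st()
E
```

```text
t 10.05 p [0.4622 0.0217 0.1845] yaw -2.64 tilt [-1.e-03  7.e-04 -1.e+00] F [ 0.21 -0.36 -5.24] M [-0.017  0.093  0.022] gap 0.021696723296712205 j [-0.2   0.37  1.87  0.    0.9  -1.72]
t 10.1 p [0.4623 0.0217 0.1846] yaw -2.64 tilt [-8.e-04  7.e-04 -1.e+00] F [ 1.39 -0.01 -4.8 ] M [-0.034  0.191 -0.022] gap 0.021793573941003258 j [-0.2   0.37  1.87  0.    0.9  -1.72]
```

View pics/s6.png

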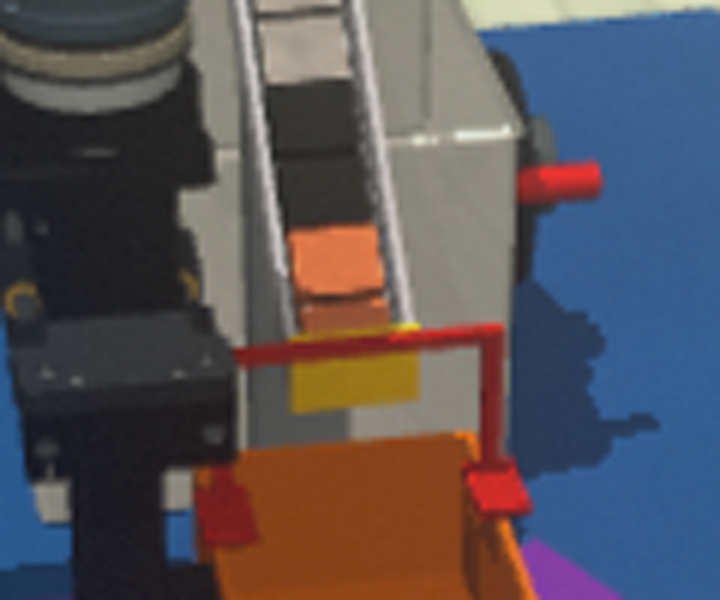

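>>> apply_moves --rows '[{"delta_rot":[0,0,0],"translation":[0,0,-1],"fingers":10},{"delta_rot":[0,0,0],"translation":[0,0,-2],"fingers":10},{"delta_rot":[0,0,0],"translation":[0,0,-3],"fingers":10},{"delta_rot":[0,0,0],"translation":[0,0,-4],"fingers":10},{"delta_rot":[0,0,0],"translation":[0,0,-5],"fingers":10},{"delta_rot":[0,0,0],"translation":[0,0,-6],"fingers":10},{"delta_rot":[0,0,0],"translation":[0,0,-7],"fingers":10}]'

```text
time: 10.8
position: [0.4622, 0.0217, 0.1917]
tcp_rot: [-0.0, 0.023, 1.0, 0.0]
wrist_force: [0.7, -0.1, -5.6]
finger_gap: 0.0219
```

>>> apply_moves --rows '[{"delta_rot":[0,0,0],"translation":[0,0,-1],"fingers":10},{"delta_rot":[0,0,0],"translation":[0,0,-2],"fingers":10},{"delta_rot":[0,0,0],"translation":[0,0,-3],"fingers":10},{"delta_rot":[0,0,0],"translation":[0,0,-4],"fingers":10},{"delta_rot":[0,0,0],"translation":[0,0,-5],"fingers":10}]'

```text
time: 11.3
position: [0.4622, 0.0216, 0.1968]
tcp_rot: [-0.0, 0.023, 1.0, 0.0]
wrist_force: [0.1, 0.1, -5.8]
finger_gap: 0.0215
```

```bash
python3 - <<'E'
from mv import *
st()
c=cap('side','s7.png')
cv2.imwrite('pics/s7.png',cv2.resize(c['image'][120:220,220:340,::-1],None,fx=6,fy=6,interpolation=cv2.INTER_CUBIC))
st()
E
```

```text
t 11.3 p [0.4622 0.0216 0.1968] yaw -2.64 tilt [-9.e-04  7.e-04 -1.e+00] F [ 0.09  0.11 -5.83] M [-0.066  0.186 -0.005] gap 0.021495729941110236 j [-0.2   0.35  1.86  0.    0.94 -1.72]
t 11.35 p [0.4622 0.0216 0.1969] yaw -2.64 tilt [-8.e-04  7.e-04 -1.e+00] F [ 0.72  0.39 -5.44] M [-0.07   0.168 -0.002] gap 0.02175433862222867 j [-0.2   0.35  1.86  0.    0.94 -1.72]
```

View pics/s7.png

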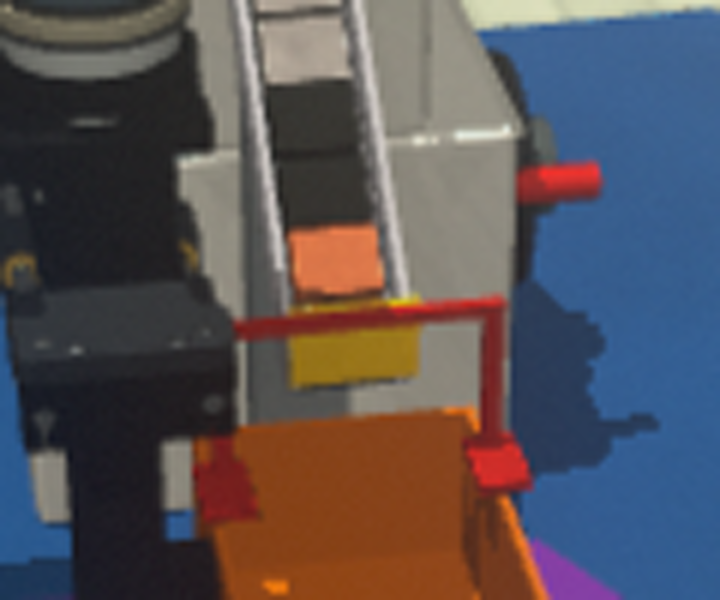

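>>> apply_moves --rows '[{"delta_rot":[0,0,0],"translation":[0,0,-1],"fingers":10},{"delta_rot":[0,0,0],"translation":[0,0,-2],"fingers":10},{"delta_rot":[0,0,0],"translation":[0,0,-3],"fingers":10}]'

```text
time: 11.65
position: [0.4623, 0.0217, 0.2001]
tcp_rot: [-0.0, 0.023, 1.0, 0.0]
wrist_force: [0.5, 0.4, -3.6]
finger_gap: 0.0215
```

>>> apply_moves --rows '[{"delta_rot":[0,0,0],"translation":[0,0,-1],"fingers":10},{"delta_rot":[0,0,0],"translation":[0,0,-1.5],"fingers":10}]'

```text
time: 11.85
position: [0.4624, 0.0217, 0.2018]
tcp_rot: [-0.0, 0.023, 1.0, 0.0]
wrist_force: [3.9, 0.7, -13.0]
finger_gap: 0.0215
```

>>> apply_moves --rows '[{"delta_rot":[0,0,0],"translation":[0,0,-1],"fingers":10}]'

```text
time: 11.95
position: [0.4615, 0.0217, 0.2025]
tcp_rot: [-0.001, 0.023, 1.0, 0.0]
wrist_force: [-2.1, 0.3, -2.8]
finger_gap: 0.0217
```

```bash
python3 - <<'E'
from mv import *
st()
c=cap('side','s8.png')
cv2.imwrite('pics/s8.png',cv2.resize(c['image'][100:230,220:350,::-1],None,fx=4.5,fy=4.5,interpolation=cv2.INTER_CUBIC))
st()
bot.capture('wrist');st()
E
```

```text
t 11.95 p [0.4615 0.0217 0.2025] yaw -2.63 tilt [-2.4e-03  6.0e-04 -1.0e+00] F [-2.06  0.3  -2.77] M [0.002 0.228 0.082] gap 0.02169773446238443 j [-0.2   0.34  1.85  0.    0.95 -1.72]
t 12.0 p [0.4616 0.0217 0.2027] yaw -2.63 tilt [-1.9e-03  6.0e-04 -1.0e+00] F [-1.4  -0.89 -6.75] M [-0.32   0.291 -0.057] gap 0.021228947399376336 j [-0.2   0.34  1.85  0.    0.95 -1.72]
t 12.05 p [0.4617 0.0215 0.2025] yaw -2.65 tilt [-2.e-03  2.e-04 -1.e+00] F [-1.95 -2.92 -7.53] M [-0.201  0.794  0.007] gap 0.0214996148862722 j [-0.2   0.34  1.85 -0.    0.95 -1.72]
```

View pics/s8.png

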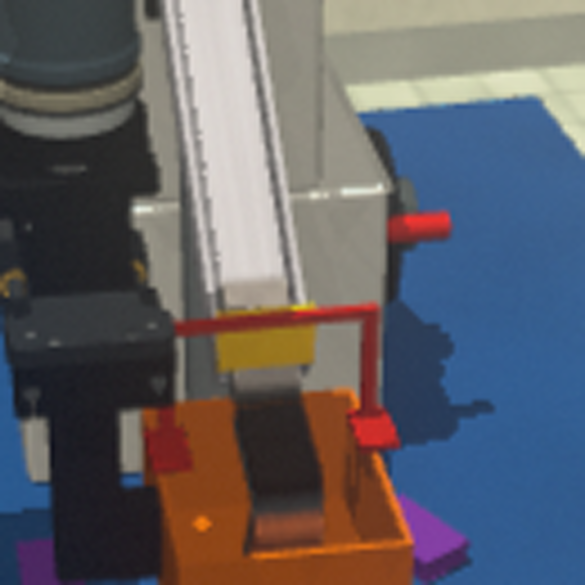

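>>> apply_moves --rows '[{"delta_rot":[0,0,0],"translation":[0,0,0],"fingers":10},{"delta_rot":[0,0,0],"translation":[0,0,0],"fingers":10},{"delta_rot":[0,0,0],"translation":[0,0,0],"fingers":10},{"delta_rot":[0,0,0],"translation":[0,0,0],"fingers":10},{"delta_rot":[0,0,0],"translation":[0,0,0],"fingers":10},{"delta_rot":[0,0,0],"translation":[0,0,0],"fingers":10}]'

```text
time: 12.65
position: [0.461, 0.0216, 0.2024]
tcp_rot: [-0.002, 0.023, 1.0, 0.0]
wrist_force: [-2.2, -0.8, -7.1]
finger_gap: 0.0216
```

```bash
python3 - <<'E'
from mv import *
st()
c=cap('side','s9.png')
cv2.imwrite('pics/s9.png',cv2.resize(c['image'][100:230,220:350,::-1],None,fx=4.5,fy=4.5,interpolation=cv2.INTER_CUBIC))
st()
bot.capture('wrist');st()
E
```

```text
t 12.65 p [0.461  0.0216 0.2024] yaw -2.63 tilt [-3.6e-03  5.0e-04 -1.0e+00] F [-2.17 -0.84 -7.07] M [-0.038  0.858  0.014] gap 0.021561911402856834 j [-0.2   0.34  1.85 -0.    0.95 -1.72]
t 12.7 p [0.461  0.0216 0.2024] yaw -2.63 tilt [-3.5e-03  5.0e-04 -1.0e+00] F [-1.62 -0.84 -7.  ] M [-0.099  0.899  0.042] gap 0.021524404858902484 j [-0.2   0.34  1.85 -0.    0.95 -1.72]
t 12.75 p [0.4611 0.0216 0.2024] yaw -2.64 tilt [-3.3e-03  5.0e-04 -1.0e+00] F [-1.95 -0.5  -8.1 ] M [ 0.033  0.897 -0.015] gap 0.02131625024757327 j [-0.2   0.34  1.85 -0.    0.95 -1.72]
```

View pics/s9.png

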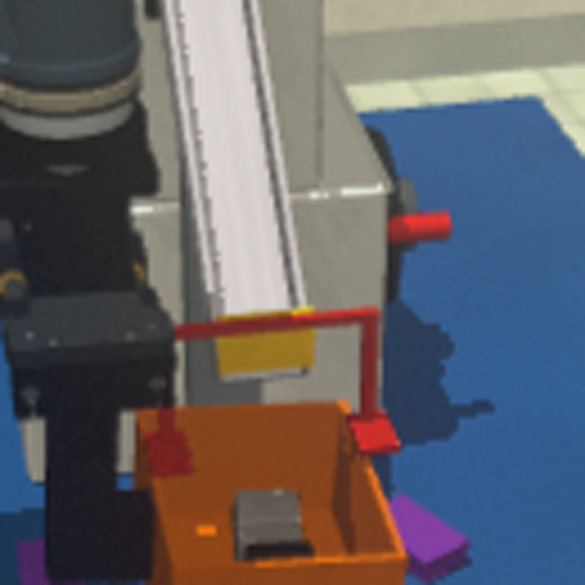

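```bash
cat > tilt.py <<'E'
from mv import *
def tilt(n,f,x0,y0,w,h,k,phis,c=None):
    c=c or cap(n);im=cv2.resize(c['image'][y0:y0+h,x0:x0+w,::-1],None,fx=k,fy=k,interpolation=cv2.INTER_CUBIC)
    s=bot.get_state();p=s['position'];q=s['tcp_rot'];M=R.from_quat([q[1],q[2],q[3],q[0]]).as_matrix()
    g=p-M[:,2]*.019
    for i,ph in enumerate(phis):
        M2=R.from_rotvec(M[:,1]*np.radians(ph)).as_matrix()@M
        Xa,Ya,Za=-M2[:,0],M2[:,1],-M2[:,2]
        org=g+Xa*.0975-Za*.1247
        pts=[org+Xa*a/1000+Ya*b/1000+Za*.075 for a,b in((-60,-75),(60,-75),(60,75),(-60,75))]
        cv2.polylines(im,[((proj(c,pts)-[x0,y0]+.5)*k-.5).round().astype(int)],True,[(0,255,0),(255,255,0),(255,0,255)][i],1)
    cv2.imwrite('pics/'+f,im)
E
python3 - <<'E'
from tilt import *
tilt('side','s10.png',210,150,150,100,5,[0,3,6])
st()
E
```

```text
t 12.8 p [0.4612 0.0216 0.2024] yaw -2.64 tilt [-2.9e-03  5.0e-04 -1.0e+00] F [-2.19 -1.22 -8.37] M [0.007 0.867 0.021] gap 0.021667427959384995 j [-0.2   0.34  1.85 -0.    0.95 -1.72]
```

View pics/s10.png

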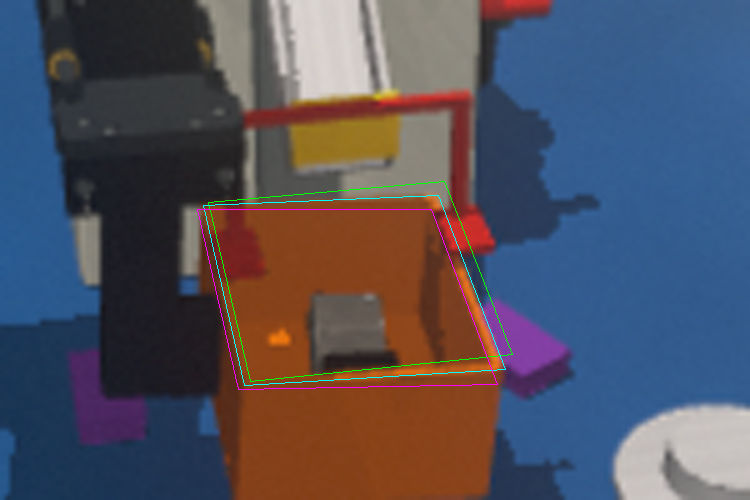

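>>> apply_moves --rows '[{"delta_rot":[0,-0.01,0],"translation":[0,0,0],"fingers":10},{"delta_rot":[0,-0.02,0],"translation":[0,0,0],"fingers":10},{"delta_rot":[0,-0.03,0],"translation":[0,0,0],"fingers":10},{"delta_rot":[0,-0.04,0],"translation":[0,0,0],"fingers":10},{"delta_rot":[0,-0.05,0],"translation":[0,0,0],"fingers":10},{"delta_rot":[0,-0.06,0],"translation":[0,0,0],"fingers":10}]' --squeeze 60

```text
time: 13.4
position: [0.461, 0.0217, 0.2024]
tcp_rot: [0.029, 0.023, 0.999, -0.0]
wrist_force: [-1.6, -0.3, -7.4]
finger_gap: 0.0214
```

```bash
python3 - <<'E'
from tilt import *
tilt('side','s11.png',210,150,150,100,5,[0,3,6])
st()
E
```

```text
t 13.45 p [0.4609 0.0217 0.2025] yaw -2.64 tilt [ 0.058  -0.0022 -0.9983] F [ 0.06 -0.54 -6.73] M [0.032 0.761 0.026] gap 0.0216841391704798 j [-0.2   0.32  1.89  0.01  0.87 -1.73]
```

View pics/s11.png

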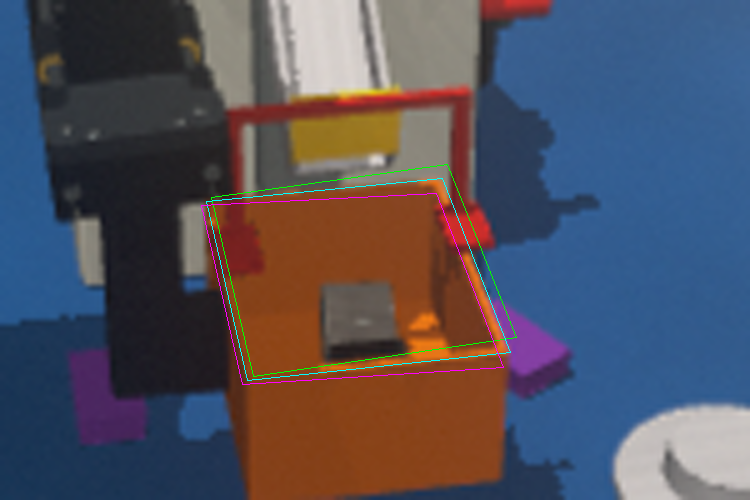

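>>> apply_moves --rows '[{"delta_rot":[0,0,0],"translation":[0,0,-0.7],"fingers":10},{"delta_rot":[0,0,0],"translation":[0,0,-1.4],"fingers":10}]'

```text
time: 13.65
position: [0.461, 0.0217, 0.204]
tcp_rot: [0.029, 0.023, 0.999, -0.0]
wrist_force: [-1.7, -0.5, -6.9]
finger_gap: 0.0216
```

>>> apply_moves --rows '[{"delta_rot":[0,0,0],"translation":[0,0,-0.7],"fingers":10}]'

```text
time: 13.75
position: [0.4609, 0.0217, 0.2046]
tcp_rot: [0.029, 0.023, 0.999, -0.0]
wrist_force: [-0.3, 0.8, -11.6]
finger_gap: 0.0217
```

>>> apply_moves --rows '[{"delta_rot":[0,0,0],"translation":[0,0,-0.7],"fingers":10}]'

```text
time: 13.85
position: [0.4607, 0.0217, 0.2049]
tcp_rot: [0.029, 0.023, 0.999, -0.0]
wrist_force: [2.1, 0.1, -14.4]
finger_gap: 0.0214
```

>>> apply_moves --rows '[{"delta_rot":[0,0,0],"translation":[0,0,1],"fingers":10},{"delta_rot":[0,0,0],"translation":[0,0,3],"fingers":10},{"delta_rot":[0,0,0],"translation":[0,0,6],"fingers":10},{"delta_rot":[0,0,0],"translation":[0,0,10],"fingers":10},{"delta_rot":[0,0,0],"translation":[0,0,14],"fingers":10},{"delta_rot":[0,0,0],"translation":[0,0,18],"fingers":10},{"delta_rot":[0,0,0],"translation":[0,0,22],"fingers":10},{"delta_rot":[0,0,0],"translation":[0,0,27],"fingers":10},{"delta_rot":[0,0,0],"translation":[0,0,32],"fingers":10},{"delta_rot":[0,0,0],"translation":[0,0,36],"fingers":10}]'

```text
time: 14.85
position: [0.4635, 0.0216, 0.1687]
tcp_rot: [0.029, 0.023, 0.999, -0.0]
wrist_force: [-0.2, 0.2, -4.8]
finger_gap: 0.0217
```

```bash
python3 - <<'E'
from tilt import *
tilt('side','s12.png',210,120,150,120,5,[0,3.6])
st()
E
```

```text
t 14.9 p [0.463  0.0216 0.1682] yaw -2.66 tilt [ 0.0573 -0.002  -0.9984] F [ 0.2  -0.47 -6.22] M [ 0.084  0.715 -0.035] gap 0.02165300895905943 j [-0.2   0.38  1.93  0.01  0.78 -1.74]
```

View pics/s12.png

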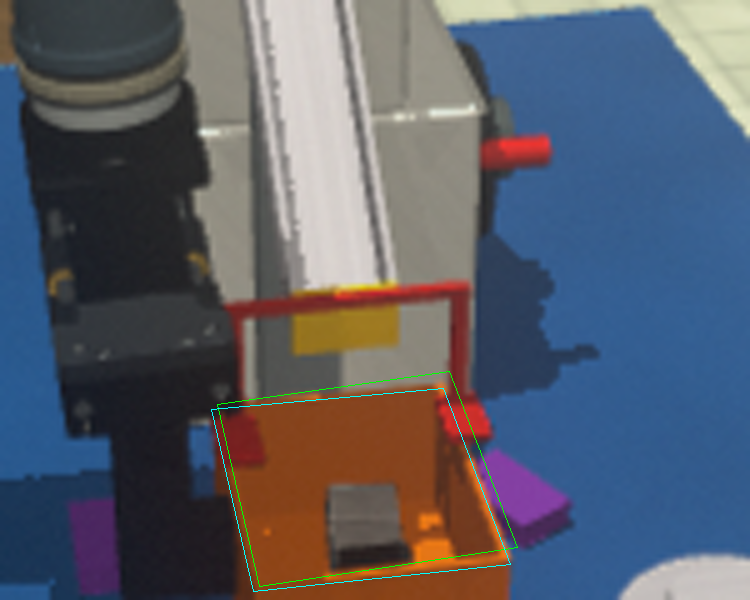

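```bash
cat >> mv.py <<'E'
def rows2(*tg):
    """(x,y,z,dyaw_deg,dpitch about tool y)"""
    s=bot.get_state();q=s['tcp_rot'];R0=R.from_quat([q[1],q[2],q[3],q[0]]);p=np.array(s['position'])
    for x,y,z,yaw,pi in tg:
        Rt=R.from_rotvec([0,0,np.radians(yaw)])*R0*R.from_rotvec([0,pi,0])
        print('T',(1000*R0.inv().apply(np.array([x,y,z])-p)).round(1).tolist(),'R',(R0.inv()*Rt).as_rotvec().round(4).tolist())
E
python3 - <<'E'
from mv import *
rows2((.463,-.08,.168,0,-.003),(.4907,-.1358,.165,-1.6,-.006),(.4907,-.1358,.120,-1.6,-.006),(.4907,-.1358,.1087,-1.6,-.006))
E
```

```text
T [-4.7, -101.5, 0.4] R [0.0, -0.003, 0.0]
T [-34.7, -156.0, 5.1] R [0.0017, -0.006, 0.0279]
T [-32.1, -156.0, 50.0] R [0.0017, -0.006, 0.0279]
T [-31.5, -156.0, 61.3] R [0.0017, -0.006, 0.0279]
```

>>> apply_moves --rows '[{"delta_rot":[0,0,0],"translation":[-0.3,-6,0],"fingers":10},{"delta_rot":[0,0,0],"translation":[-0.8,-16,0],"fingers":10},{"delta_rot":[0,-0.001,0],"translation":[-1.5,-32,0],"fingers":10},{"delta_rot":[0,-0.002,0],"translation":[-2.5,-50,0],"fingers":10},{"delta_rot":[0,-0.003,0],"translation":[-3.5,-70,0],"fingers":10},{"delta_rot":[0,-0.003,0],"translation":[-5,-90,0.5],"fingers":10},{"delta_rot":[0.001,-0.004,0.01],"translation":[-13,-110,2],"fingers":10},{"delta_rot":[0.001,-0.005,0.02],"translation":[-23,-130,3],"fingers":10},{"delta_rot":[0.002,-0.006,0.028],"translation":[-31,-147,5],"fingers":10},{"delta_rot":[0.002,-0.006,0.028],"translation":[-35,-156,5],"fingers":10}]'

```text
time: 15.9
position: [0.4922, -0.1384, 0.1653]
tcp_rot: [0.033, 0.038, 0.999, -0.002]
wrist_force: [0.2, 0.1, -5.4]
finger_gap: 0.0217
```

>>> apply_moves --rows '[{"delta_rot":[0,0,0],"translation":[0,0,0],"fingers":10},{"delta_rot":[0,0,0],"translation":[0,0,0],"fingers":10}]'

```text
time: 16.1
position: [0.4918, -0.1383, 0.1652]
tcp_rot: [0.032, 0.038, 0.999, -0.001]
wrist_force: [-0.2, 0.4, -5.1]
finger_gap: 0.0218
```

```bash
python3 - <<'E'
from tilt import *
tilt('side','s13.png',240,210,150,120,5,[0,3.6])
tilt('top','t13.png',220,150,160,120,5,[0,3.6])
st()
rows2((.4907,-.1358,.120,0,0),(.4907,-.1358,.1087,0,0))
E
```

```text
t 16.2 p [ 0.4913 -0.1373  0.1651] yaw -4.32 tilt [ 0.0634 -0.0047 -0.998 ] F [ 0.48  0.58 -6.79] M [0.158 0.609 0.005] gap 0.021491462039885213 j [-0.51  0.44  1.82  0.04  0.82 -2.03]
T [3.6, 1.5, 44.9] R [0.0, 0.0, 0.0]
T [4.3, 1.5, 56.2] R [0.0, 0.0, 0.0]
```

View pics/s13.png

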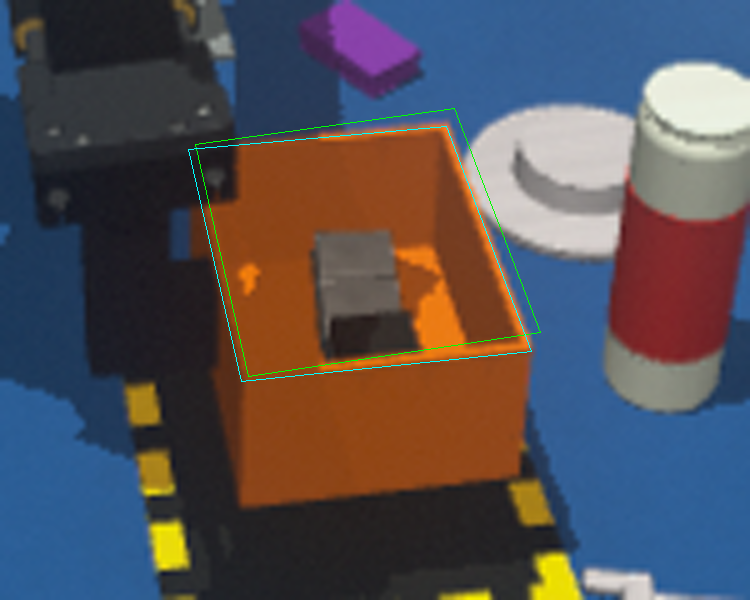

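View pics/t13.png

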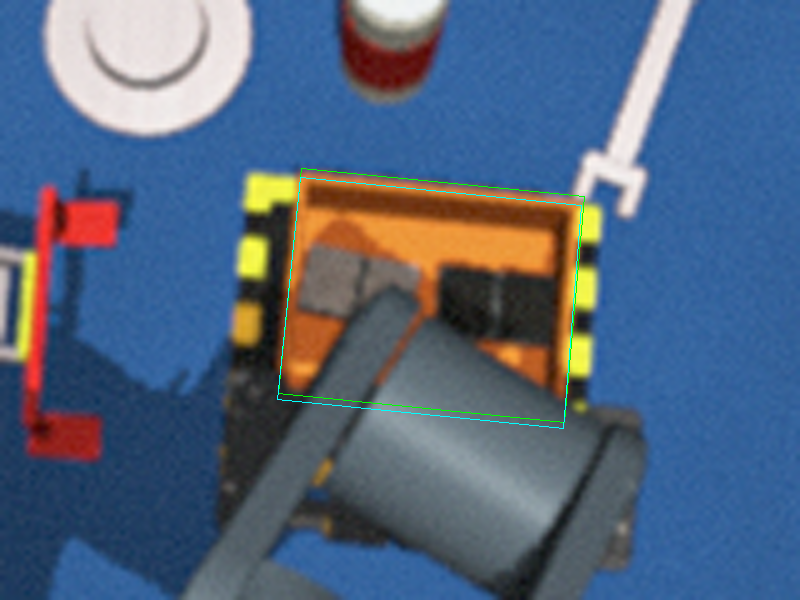

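>>> apply_moves --rows '[{"delta_rot":[0,0,0],"translation":[1,0.5,8],"fingers":10},{"delta_rot":[0,0,0],"translation":[2,1,18],"fingers":10},{"delta_rot":[0,0,0],"translation":[3,1.5,28],"fingers":10},{"delta_rot":[0,0,0],"translation":[3.5,1.5,37],"fingers":10},{"delta_rot":[0,0,0],"translation":[4,1.5,44],"fingers":10},{"delta_rot":[0,0,0],"translation":[4,1.5,49],"fingers":10},{"delta_rot":[0,0,0],"translation":[4,1.5,52],"fingers":10},{"delta_rot":[0,0,0],"translation":[4,1.5,52],"fingers":10}]'

```text
time: 17.0
position: [0.4907, -0.1358, 0.1126]
tcp_rot: [0.032, 0.038, 0.999, -0.001]
wrist_force: [-0.5, -0.4, -4.2]
finger_gap: 0.0213
```

```bash
python3 - <<'E'
from tilt import *
tilt('side','s14.png',240,230,150,120,5,[3.6])
st()
rows2((.4907,-.1358,.1087,0,0))
E
```

```text
t 17.05 p [ 0.4909 -0.1359  0.1129] yaw -4.32 tilt [ 0.0635 -0.0048 -0.998 ] F [ 1.19 -0.46 -5.  ] M [ 0.091  0.576 -0.013] gap 0.02137450895526297 j [-0.51  0.53  1.87  0.04  0.69 -2.03]
T [0.4, 0.1, 4.2] R [0.0, 0.0, 0.0]
```

View pics/s14.png

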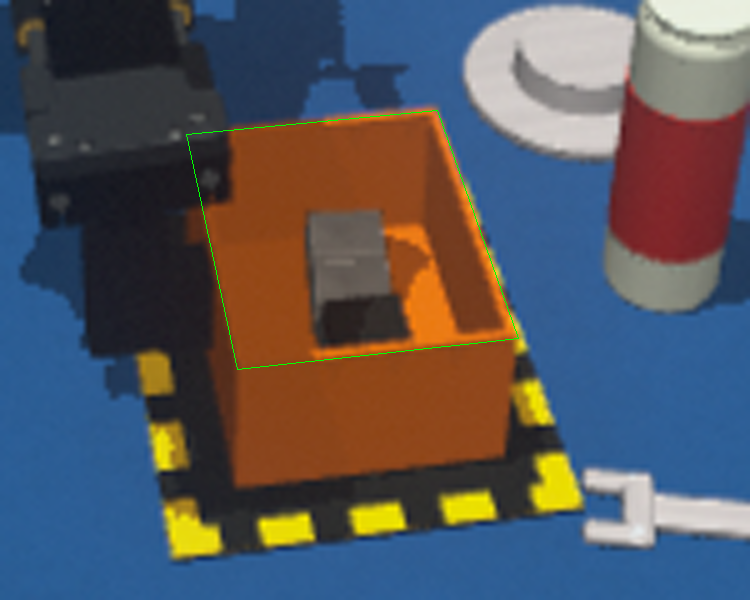

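```bash
python3 - <<'E'
from h import *
import pickle
S,T=pickle.load(open('cams.pkl','rb'))
a=np.radians(-4.25);m=np.array([.5868,-.143])
Rz=np.array([[np.cos(a),-np.sin(a)],[np.sin(a),np.cos(a)]])
u=lambda p:(np.array(p)+.5)/5-.5+[240,230]
for p in [(235,487),(505,455)]:
    print('tray',Rz.T@(onz(S,u(p),.0072)[:2]-m))
for p in [(171,560),(583,508)]:
    print('mat',Rz.T@(onz(S,u(p),.003)[:2]-m))
w=lambda p:(np.array(p)+.5)/5-.5+[260,260]
for p in [(13,68),(370,33)]:
    print('mat',Rz.T@(onz(S,w(p),.003)[:2]-m))
E
```

```text
tray [-0.05965684 -0.07320716]
tray [ 0.06115672 -0.07280402]
mat [-0.09205961 -0.10465201]
mat [ 0.08838149 -0.1031881 ]
mat [-0.09202036  0.10801558]
mat [0.09005358 0.10750985]
```

>>> apply_moves --rows '[{"delta_rot":[0,0,0],"translation":[2,0,1],"fingers":10},{"delta_rot":[0,0,0],"translation":[2,0,2],"fingers":10},{"delta_rot":[0,0,0],"translation":[2,0,3],"fingers":10},{"delta_rot":[0,0,0],"translation":[2,0,3.7],"fingers":10}]'

```text
time: 17.45
position: [0.4892, -0.1358, 0.1092]
tcp_rot: [0.032, 0.038, 0.999, -0.001]
wrist_force: [0.2, -0.1, -5.2]
finger_gap: 0.0211
```

>>> apply_moves --rows '[{"delta_rot":[0,0,0],"translation":[0,0,0.6],"fingers":10}]'

```text
time: 17.55
position: [0.4892, -0.136, 0.1088]
tcp_rot: [0.032, 0.038, 0.999, -0.001]
wrist_force: [-2.4, 0.2, 2.9]
finger_gap: 0.0214
```

>>> apply_moves --rows '[{"delta_rot":[0,0,0],"translation":[0,0,0.5],"fingers":10}]'

```text
time: 17.65
position: [0.4891, -0.136, 0.1088]
tcp_rot: [0.032, 0.038, 0.999, -0.001]
wrist_force: [-2.9, 0.9, 2.8]
finger_gap: 0.0215
```

```bash
python3 - <<'E'
from tilt import *
st()
bot.capture('top');st()
E
```

```text
t 17.65 p [ 0.4891 -0.136   0.1088] yaw -4.31 tilt [ 0.0638 -0.0052 -0.9979] F [-2.92  0.87  2.81] M [0.302 0.894 0.019] gap 0.021500163205166407 j [-0.51  0.53  1.88  0.04  0.68 -2.04]
t 17.7 p [ 0.4891 -0.1359  0.1088] yaw -4.31 tilt [ 0.0639 -0.0053 -0.9979] F [-1.91 -0.39  0.85] M [0.288 0.85  0.062] gap 0.021596958198816976 j [-0.51  0.53  1.88  0.04  0.68 -2.04]
```

>>> apply_moves --rows '[{"delta_rot":[0,0,0],"translation":[0,0,0],"fingers":26},{"delta_rot":[0,0,0],"translation":[0,0,0],"fingers":40},{"delta_rot":[0,0,0],"translation":[0,0,0],"fingers":60},{"delta_rot":[0,0,0],"translation":[0,0,0],"fingers":80},{"delta_rot":[0,0,0],"translation":[0,0,0],"fingers":80},{"delta_rot":[0,0,0],"translation":[0,0,0],"fingers":80}]' --squeeze 10

```text
time: 18.3
position: [0.4893, -0.136, 0.1088]
tcp_rot: [0.032, 0.038, 0.999, -0.001]
wrist_force: [-0.1, -0.5, 0.2]
finger_gap: 0.0581
```

>>> apply_moves --rows '[{"delta_rot":[0,0,0],"translation":[0,0,-5],"fingers":80},{"delta_rot":[0,0,0],"translation":[0,0,-20],"fingers":80},{"delta_rot":[0,0,0],"translation":[0,0,-50],"fingers":80},{"delta_rot":[0,0,0],"translation":[0,0,-90],"fingers":80},{"delta_rot":[0,0,0],"translation":[40,0,-130],"fingers":80},{"delta_rot":[0,0,0],"translation":[80,0,-150],"fingers":80},{"delta_rot":[0,0,0],"translation":[80,0,-150],"fingers":80}]'

```text
time: 19.0
position: [0.3961, -0.1276, 0.2556]
tcp_rot: [0.032, 0.038, 0.999, -0.002]
wrist_force: [-0.1, -0.7, -0.3]
finger_gap: 0.0801
```

```bash
python3 - <<'E'
from mv import *
st()
c=cap('side');cv2.imwrite('pics/s15.png',cv2.resize(c['image'][200:360,220:420,::-1],None,fx=4,fy=3.75,interpolation=cv2.INTER_CUBIC))
c=cap('top');cv2.imwrite('pics/t15.png',cv2.resize(c['image'][140:270,140:380,::-1],None,fx=3.3,fy=3.3,interpolation=cv2.INTER_CUBIC))
E
```

```text
t 19.0 p [ 0.3961 -0.1276  0.2556] yaw -4.36 tilt [ 0.0642 -0.0062 -0.9979] F [-0.06 -0.68 -0.31] M [0.032 0.038 0.013] gap 0.08010557000760318 j [-0.61  0.17  1.92  0.04  0.99 -2.12]
```

View pics/s15.png

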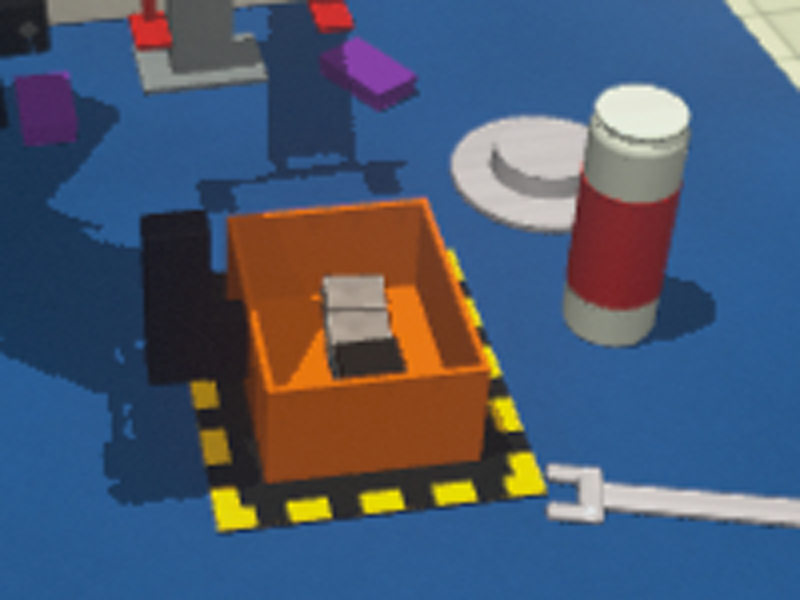

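View pics/t15.png

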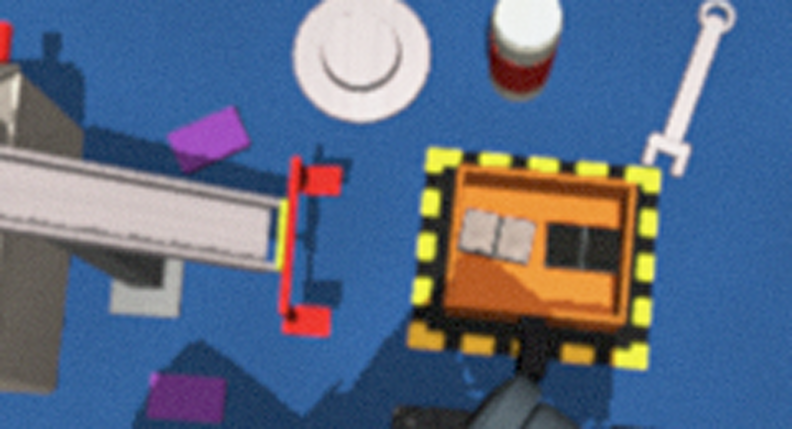

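```bash
sed '/^print/,$d' fit.py | sed 's/^S=bot.*$/S,T=pickle.load(open("cams.pkl","rb"))/' > fitlib.py; python3 - <<'E'
from fitlib import *
s=lambda a,b: (np.array([a,b])+.5)/[4,3.75]-.5+[220,200]
t=lambda a,b: u((a,b),140,140,3.3)
fit([(S,s(228,215),(-60,75,78)),(S,s(428,198),(60,75,78)),(S,s(489,370),(60,-75,78)),(S,s(272,388),(-60,-75,78)),(S,s(266,482),(-60,-75,3)),(S,s(482,460),(60,-75,3)),
(T,t(457,166),(60,75,78)),(T,t(637,182),(60,-75,78))],[.59,-.14,-.07])
fit([(S,s(216,532),(-90,-105,3)),(S,s(546,493),(90,-105,3)),(T,t(427,147),(90,105,3)),(T,t(661,168),(90,-105,3)),(T,t(648,370),(-90,-105,3)),(T,t(407,346),(-90,105,3))],[.59,-.14,-.07])
E
```

```text
[ 0.5869 -0.141  -0.0775] deg -4.44
[[0.1, 0.2], [0.1, 0.0], [0.7, -0.2], [-1.0, 0.9], [0.1, 0.0], [-0.3, -0.2], [0.2, -0.4], [-0.8, 0.2]]
[ 0.586  -0.1419 -0.0727] deg -4.16
[[0.7, -0.2], [0.5, 0.3], [0.3, 0.4], [-0.2, 0.9], [-0.9, 0.2], [0.1, 0.3]]
```

Tray centre is about 1 mm and 0.3° off the mat's; handing in.

```bash
python3 -c "
from station import bot
print(bot.hand_in())"
```

```text
the job is handed in; nothing more can be done
None
```

The tray now stands on the mat with the three brake pads in it, and I handed the job in at about 19 s of the 58 s allowed.

- **At the chute:** I gripped the tray by its handle and raised it slowly under the feet. I felt contact with the rim at about 0.148 m. The pads slid down once the gate had lifted about 22–23 mm. After that I pushed gently to the stop, which I felt as about 7 N extra, roughly 26 mm above first contact.
- **Slip in the grip:** the falling pads turned the tray about 3.7° in the fingers. I levelled it by tilting the tool before the final push to the stop and kept that tilt for setting it down.
- **Last checks:**
  - A fit to the side and top pictures puts the tray centre about 1 mm from the mat centre and 0.3° off square, with calibration good to about 2 mm.
  - The chute is empty, the gate is shut and no pad is on the table.
  - The disc, can, wrench and purple look-alikes look untouched.
  - The gripper is open and clear of the tray.
- **Not seen directly:** the red pad does not show in the last pictures; it is probably under the black one. The picture taken during the slide shows it going into the tray, and the extra weight, about 3 N, fits three pads.

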